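# Reset the paver nest's end stop and lock it

## Task

The paver nest's end stop is set for the wrong paver size. Slacken the lock ring fully by its orange handle, turn the black adjuster knob until the yellow pointer stands at the red mark, then retighten the lock ring by feel: firm, with about 10 N at the handle, and gently enough not to strip it. Do not force the knob while it is clamped, do not push the stop itself, leave everything else where it is and let go at the end.

Things in the scene. Friction and masses are not known exactly. Their poses are not given: they have to be found in the camera images.
- fixture: Paver nest: aluminium plate, 240 x 320 x 12 mm, fixed to the table; place and yaw vary. Origin on the table under the stop screw's vertical axis, z up. On the axis: dark drum (radius 46 mm, 43 mm high), steel lock ring, black knob on top. The yellow stop, the white scale rail with the marks and the paver lie on its +y side; the orange handle swings round its -y side, which is free.
- lock_ring (a joint): Angle about the vertical axis, rad; 0 as found (tight); + = counter-clockwise from above = slackening, end stop at +1.6 (fully slack); limit -1.2. Runs free (under 2 N at the handle) until it clamps, then the push grows steadily, by about 15 N per rad; it stays where left. The screw rises or sinks with the knob, so it comes tight 0.4 to 0.8 rad earlier or later than before: find it by feel.
- ring_handle (a point): Grip centre, 90 mm above the table, of the ring's orange handle: upright round post, 16 mm thick, 90 mm from the axis, top at 116 mm; turns with the ring (radius 42 mm; ring and lever bar 62 mm high). Right: last turned clockwise under about 10 N (8 to 12) square to the lever at the post, felt while it moves (once stopped the ring holds itself and the push fades); 20 N strips it. 7 N slackens it.
- adjuster (a joint): Angle of the adjuster knob about the same vertical axis, rad; 0 as found, positive = counter-clockwise from above. It drives the end stop and its pointer by +6 mm per rad along the fixture's +y. Limits +-2.2. It turns easily once the ring is fully slack; while it is clamped it must not be forced. It stays where it is left.
- knob_grip (a point): Centre of the adjuster's black bar grip, on the screw's axis, 94 mm above the table. The bar is 50 mm long along this point's x, 16 mm thick along its y, 32 mm high (top 110 mm, underside 78 mm above the table); white line on top.
- stop: Yellow end stop plate (80 x 8 x 42 mm, top 55 mm above the table) with its pointer, moved only by the adjuster; not to be pushed by hand. Its origin is on the screw's axis when the adjuster is at 0.
- pointer_tip (a point): Tip of the yellow pointer on the end stop, 54 mm above the table, on the pointer's centre line.
- red_mark_line (a point): Near end of the line on the red mark (22 x 5 x 6 mm, on the white scale rail, top 52 mm above the table; fixed). Its y axis is parallel to the stop's travel. The pointer is right when this point and the pointer's tip have the same y in the fixture's frame (they are always about 9 mm apart in x).
- blue_mark_line (a point): The same point of the blue mark, which belongs to another paver size; not the target. Red and blue lie on either side of the pointer, 6 to 9 mm from it as found; which is on which side varies.
- clamp_flange: Hidden inside the drum: flange of the adjuster's screw, on the axis. Only its contact force with the shoe matters (the clamping force, about 40 N as found).
- clamp_shoe: Hidden inside the drum: the shoe that the lock ring presses on the flange. Clamping force is about 4 to 5 times the last clockwise push at the handle.
- nest_paver: Brown concrete paver, 200 x 100 x 60 mm, 2.4 kg, lying in the nest beyond the end stop; bystander.
- paver_a: Brown paver on the table at the robot's right, 200 x 100 x 60 mm; bystander.
- paver_b: Another such paver beside it; bystander.
- screwdriver: Screwdriver lying at the far side; bystander.
- wrench: Wrench lying at the far side; bystander.
- tray: Blue tray, 140 x 100 x 40 mm, at the robot's left; bystander.
- suction_cup: Spare black suction cup, 60 mm wide, 45 mm high, at the robot's left; bystander.
- oil_can: Green can, 60 mm wide, 120 mm high, far right; bystander.

How it is judged:
By the outcome, as a careful person would: the job done as asked, in the order asked, and still so for the second after the job is handed in, with the robot touching nothing.
It also fails if it takes over 72 s, if anything falls off the work surface, if the arm or the gripper's body presses on something with over 40 N, if the wrist force passes 120 N, or if a joint passes its speed limit or range.

## Robot

A 6-joint arm with a two-finger parallel gripper is mounted at the origin on the work surface. World frame = base frame: x ahead of the robot, y to its left, z up, the work surface at z = 0. Lengths are in mm, angles in rad, forces in N, time in s.
With the tool pointing down it reaches from about 250 to 850 mm from the base axis. Payload 12.5 kg.
Tool frame: the origin (TCP) lies where the fingers leave the gripper's body, on its centre line; the fingertips stand 84 mm ahead of it and the grasp point (between the pads) lies 65 mm ahead of it (r.tip_reach is the distance from the TCP to the fingertips, in mm); x points along the fingers, y is the direction in which the jaws open and shut, and the axes are right-handed (so a half turn about x gives the same grasp; the last joint's range is limited). The gripper opens to 93 mm and grips with 3 to 60 N. Pads are 15 mm wide; open, the fingers measure 128 mm over their backs; the gripper's body (75 mm by 188 mm) begins 65 mm behind the grasp point.
Start: joints at [1.222, 0.351, 1.652, -0, 1.139, -0.085], TCP at [143.382, 530.968, 302.733] pointing down, gripper open.
Joint ranges: [-2.75, 2.75], [-0.79, 2.1], [0.01, 2.65], [-1.57, 4.71], [0.07, 3.14], [-2.87, 2.87]. Speed limits (rad/s): [2.22, 2.22, 2.79, 3.14, 3.14, 3.14].

## Interface

Orientations are given as a unit quaternion [w, x, y, z].
In Python, from workcell import readout, camera, job, r gives the robot as it stands.
- The arm moves only by the tool drive_tool, never from a script. Its arguments are lists of equal length, an entry for each row: "gripper": the finger opening in m, from 0 to 0.093; "travel": the shift along the tool's x, y, z in m, a list of three; "twist": the turn about the tool's x in rad. A call has 1 to 12 rows; each row shifts and turns the commanded pose from where the row before left it, along the tool's axes as they then stand; what a row does not reach is not made up. A row lasts 1/10 s, in which the tool goes at most 50 mm and 8.59 degrees, less where a joint would pass 70% of its speed; a pose out of reach is approached as far as the arm can. A call is refused whole if a number of a shift passes 0.05 or a number of a turn 0.15, either way. A call with a gripper value outside its range is refused whole. The fingers move at their own pace and stop on an object; "squeeze" is the grip in N (left out, the last holds). Time passes only in rows, so rows that do not move let the fingers close. It gives the time, the measured TCP pose, the force and the opening at its end, in the units of the state.
- readout.observe(): the state, without advancing time (a new reading comes with each control period).
- camera(name): name is "scene" or "top" or "wrist"; returns a dict with "color" (400x640x3 uint8, red, green, blue), "mtx" (3x3 intrinsics, pixels), "distortion" ([k1, k2, p1, p2, k3] as OpenCV has them; the pictures are not rectified), "rvec" (rotation vector, rad) and "tvec" (3), from world to camera coordinates, as OpenCV has them; the wrist camera has in their place "hand_eye" (4x4, takes a point from camera to tool coordinates, whose origin is the TCP and whose axes are the tool frame's). Camera axes: x right, y down, z forward; pixel columns grow to the right and rows downward; lengths in mm; the calibration is good to about 2 mm. A picture is of the moment at which its call begins: read the wrist's pose just before it. There is no depth.
- job.job_done(): hands the job in, once; it reports no verdict.
The state is a dict: "t": time; "joint_positions": joint angles; "qvel": joint speeds; "joint_efforts": joint torques, N m; "tcp_pos": TCP position; "tool_rot": TCP orientation; "force": force on the tool from outside, world axes, zero at the start; "torque": the same for the moment, N m; "finger_gap": finger opening in mm.
Only numpy, scipy, OpenCV 4.12 (cv2) and the standard library are available. Lean on these libraries where they do the work, as an engineer would, in place of code of your own. Each camera call takes 0.05 s, during which the arm holds its last target.

## Working session

There is one attempt and no reset: what is moved stays moved. The work goes in short steps, Python scripts to look and compute and a tool call to move; the robot and the scene stay as the last step left them, time stands still between calls to the robot, and variables do not carry over. Pictures are saved under pics/ and viewed, and the job is handed in when it is done.

Besides the shell and the picture viewer there is one more tool, called after "Call:" as name([rows], argument=value, ...), one row to a line, values as JSON. drive_tool: Moves the arm, as the interface text tells. Its arguments: {"type":"object","properties":{"gripper":{"type":"array","items":{"type":"number"}},"travel":{"type":"array","items":{"type":"array","items":{"type":"number"}}},"twist":{"type":"array","items":{"type":"number"}},"squeeze":{"type":"number"}},"required":["gripper","travel","twist"]}

```bash
ls; mkdir -p pics
python3 - <<'E'
from workcell import readout,camera,job,r
import cv2
s=readout.observe();print(s)
for n in("scene","top","wrist"):
    c=camera(n);cv2.imwrite(f"pics/{n}0.png",c["color"][:,:,::-1])
    print(n,{k:v for k,v in c.items() if k!="color"})
E
```

```text
pics
{'t': 0.0, 'joint_positions': array([ 1.22245248e+00,  3.51224534e-01,  1.65238968e+00, -7.62169373e-06,
        1.13909971e+00, -8.45880506e-02]), 'qvel': array([-0.00052219,  0.00070719,  0.00086217,  0.00079057,  0.00177873,
       -0.00105844]), 'joint_efforts': array([-2.72547339e-03, -4.97306478e+01, -2.85261905e+01,  6.98662922e-02,
        2.56058411e-02, -1.06045529e-04]), 'tcp_pos': array([143.27967982, 530.76703789, 302.2208644 ]), 'tool_rot': array([ 0.70088405,  0.09259285,  0.70104956, -0.09336826]), 'force': array([ 0.31565056, -0.43260316, -0.11619024]), 'torque': array([ 0.0284473 ,  0.00565282, -0.02472162]), 'finger_gap': 92.90155006452376}
scene {'mtx': array([[364.96987389,   0.        , 313.60724749],
       [  0.        , 364.96987389, 196.43539201],
       [  0.        ,   0.        ,   1.        ]]), 'distortion': array([-0.01984921,  0.        ,  0.        ,  0.        ,  0.        ]), 'rvec': array([ 2.35547305,  1.11409309, -0.30457464]), 'tvec': array([-375.88738572, -355.58802263, 1382.0541309 ])}
top {'mtx': array([[392.23597971,   0.        , 323.
[... 226 characters left out ...]
146, -2.17134848,  0.23815296]), 'tvec': array([  14.1036082 ,  617.69324039, 1106.00464412])}
wrist {'mtx': array([[292.96623312,   0.        , 325.36105199],
       [  0.        , 292.96623312, 200.06811336],
       [  0.        ,   0.        ,   1.        ]]), 'distortion': array([0.00780223, 0.        , 0.        , 0.        , 0.        ]), 'hand_eye': array([[ 7.69790631e-04, -2.70801221e-01,  9.62634981e-01,
        -8.10086360e+01],
       [ 9.99999649e-01,  5.28063298e-04, -6.51119259e-04,
         2.17197337e-01],
       [-3.32008312e-04,  9.62635144e-01,  2.70801532e-01,
        -7.64064546e+01],
       [ 0.00000000e+00,  0.00000000e+00,  0.00000000e+00,
         1.00000000e+00]])}
```

View pics/top0.png

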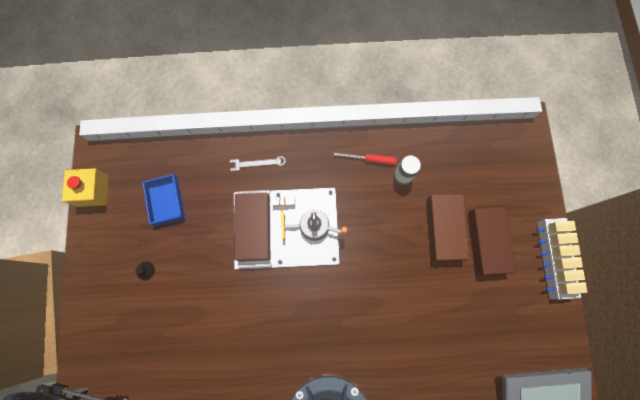

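View pics/wrist0.png

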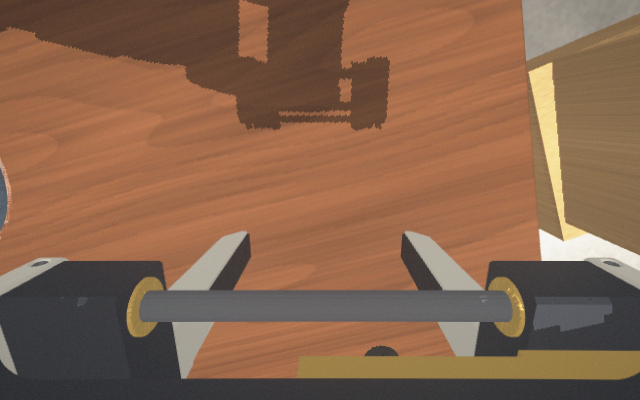

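View pics/scene0.png

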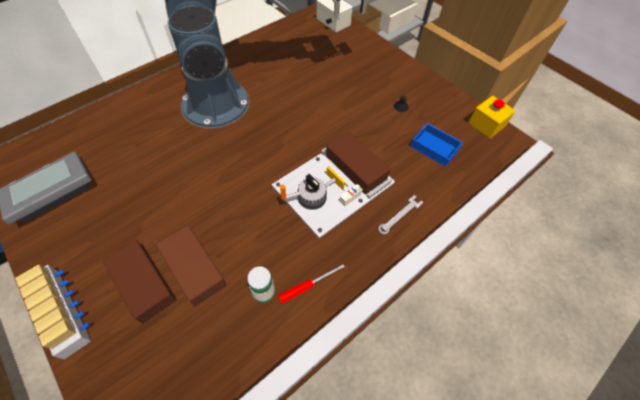

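The top view shows the fixture axis near (314,224) and the handle near (344,230). I'll zoom in on both views.

Run:
```python
import cv2
a=cv2.imread("pics/top0.png")[180:275,225:355];cv2.imwrite("pics/top0z.png",cv2.resize(a,None,fx=6,fy=6,interpolation=cv2.INTER_CUBIC))
a=cv2.imread("pics/scene0.png")[125:240,265:400];cv2.imwrite("pics/scene0z.png",cv2.resize(a,None,fx=5,fy=5,interpolation=cv2.INTER_CUBIC))
```

```text
(no output)
```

View pics/top0z.png

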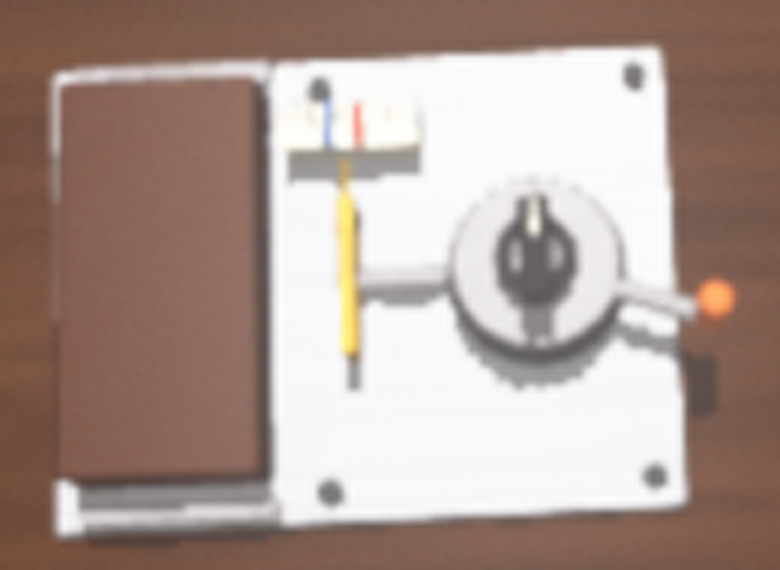

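View pics/scene0z.png

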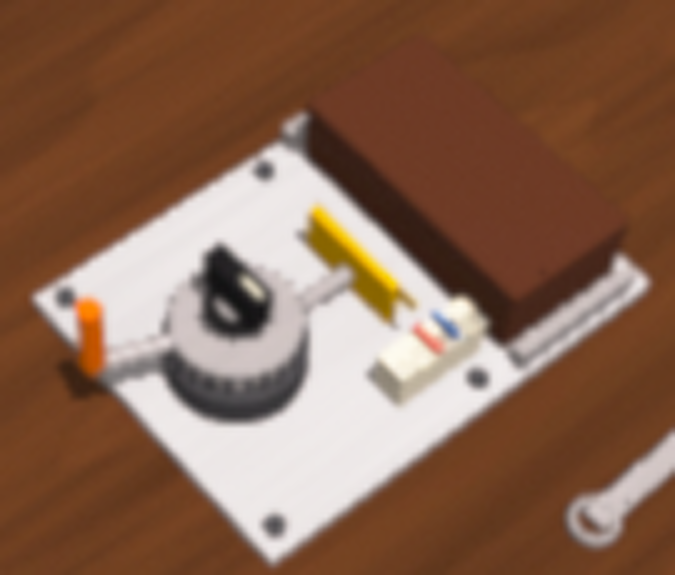

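Red lies on the drum side (-y) of the pointer and blue on the paver side, so the knob turns clockwise (negative). Next I'll triangulate the positions.

```bash
cat > h.py <<'E'
import numpy as np,cv2
from scipy.spatial.transform import Rotation as R
def ray_fixed(c,px):
    u=cv2.undistortPoints(np.array([[px]],float),c["mtx"],c["distortion"])[0,0]
    Rm=cv2.Rodrigues(c["rvec"])[0]; o=-Rm.T@c["tvec"]; d=Rm.T@np.array([u[0],u[1],1]); return o,d
def toolR(s): w,x,y,z=s["tool_rot"]; return R.from_quat([x,y,z,w]).as_matrix()
def ray_wrist(c,px,s):
    u=cv2.undistortPoints(np.array([[px]],float),c["mtx"],c["distortion"])[0,0]
    H=c["hand_eye"];T=toolR(s)
    return T@H[:3,3]+s["tcp_pos"], T@(H[:3,:3]@np.array([u[0],u[1],1]))
def atz(od,z): o,d=od; return o+d*(z-o[2])/d[2]
E
python3 - <<'E'
from h import *
from workcell import readout,camera
ct=camera("top");cs=camera("scene");s=readout.observe()
def T(u,v,z): return atz(ray_fixed(ct,((u+.5)/6-.5+225,(v+.5)/6-.5+180)),z).round(1)
def S(u,v,z): return atz(ray_fixed(cs,((u+.5)/5-.5+265,(v+.5)/5-.5+125)),z).round(1)
print("ring",T(537,265,62),S(240,318,62))
print("post",T(716,298,116),S(89,303,116))
for a in [(662,47),(687,505),(50,75),(57,537)]: print("corner top",T(*a,12))
for a in [(33,298),(272,563),(650,285),(295,120)]: print("corner sc",S(*a,12))
print("tip",T(345,158,54),S(411,298,54)); print("red",T(358,149,52),S(415,325,52)); print("blue",T(327,149,52))
print(toolR(s).round(3))
E
```

```text
ring [563.    9.4  62. ] [566.6  13.6  62. ]
post [533.5 -74.4 116. ] [531.6 -70.5 116. ]
corner top [684.  -61.9  12. ]
corner top [444.4 -59.6  12. ]
corner top [686.7 260.5  12. ]
corner top [445.8 259.1  12. ]
corner sc [445.7 -58.   12. ]
corner sc [686.7 -60.3  12. ]
corner sc [689.1 258.7  12. ]
corner sc [438.9 169.   12. ]
tip [624.2 103.1  54. ] [617.5 108.4  54. ]
red [628.9  96.6  52. ] [633.   97.9  52. ]
blue [629.8 112.2  52. ]
[[-0.     0.261  0.965]
 [-0.001  0.965 -0.261]
 [-1.    -0.001 -0.   ]]
```

Call:
drive_tool([
  [0,-0.019,0.031],
  [0,-0.019,0.031],
  [0,-0.019,0.031],
  [0,-0.019,0.031],
  [0,-0.019,0.031],
  [0,-0.019,0.031],
  [0,-0.019,0.031],
  [0,-0.019,0.031],
  [0,-0.019,0.031],
  [0,-0.019,0.031],
], gripper=[0.05,0.05,0.05,0.05,0.05,0.05,0.05,0.05,0.05,0.05], twist=[0,0,0,0,0,0,0,0,0,0])

```text
t: 1.25
tcp_pos: [393.9, 265.5, 302.8]
tool_rot: [0.701, 0.093, 0.701, -0.093]
force: [0.4, 0.1, -0.2]
finger_gap: 50.4
```

Call:
drive_tool([
  [0,-0.019,0.031],
  [0,-0.019,0.031],
  [0,-0.019,0.031],
  [0,-0.019,0.031],
  [0,-0.019,0.031],
  [0,-0.019,0.031],
  [0,-0.019,0.031],
  [0,-0.019,0.031],
  [0,-0.019,0.031],
  [0,-0.019,0.031],
  [0,0,0],
  [0,0,0],
], gripper=[0.05,0.05,0.05,0.05,0.05,0.05,0.05,0.05,0.05,0.05,0.05,0.05], twist=[0,0,0,0,0,0,0,0,0,0,0,0])

```text
t: 2.45
tcp_pos: [642.8, 2.1, 302.1]
tool_rot: [0.701, 0.093, 0.701, -0.093]
force: [-0.7, -0.1, -0.2]
finger_gap: 50.0
```

Run:
```python
from h import *
from workcell import readout,camera
s=readout.observe();print(s["t"],s["tcp_pos"],s["joint_positions"].round(3),s["force"],s["torque"])
c=camera("wrist");cv2.imwrite("pics/w1.png",c["color"][:,:,::-1])
```

```text
2.45 [642.77281076   2.10233983 302.13799024] [-0.069  0.521  1.393  0.     1.229 -1.375] [-0.6936621  -0.1153213  -0.19586751] [-0.00462727 -0.00420373  0.00066812]
```

View pics/w1.png

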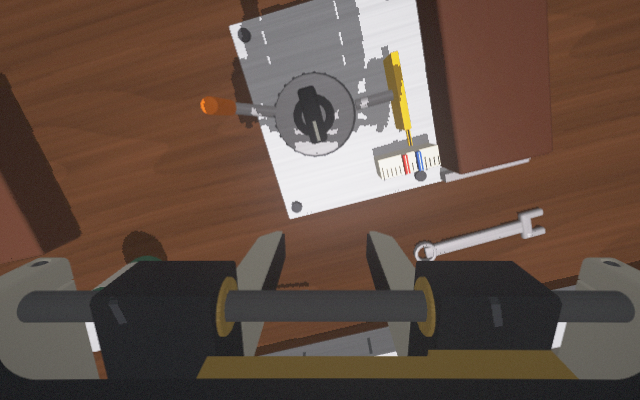

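The wrist view shows the ring centre near (315,114), the post top near (209,105), the red mark near (406,165) and the blue near (419,161). I'll zoom in on it.

Run:
```python
import cv2
a=cv2.imread("pics/w1.png")
cv2.imwrite("pics/w1a.png",cv2.resize(a[60:165,190:360],None,fx=4.5,fy=4.5,interpolation=cv2.INTER_CUBIC))
cv2.imwrite("pics/w1b.png",cv2.resize(a[115:190,370:450],None,fx=8,fy=8,interpolation=cv2.INTER_CUBIC))
```

```text
(no output)
```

View pics/w1a.png

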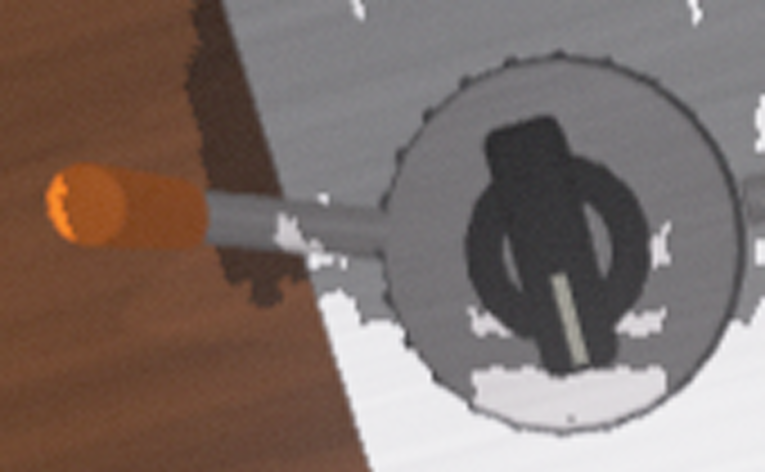

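View pics/w1b.png

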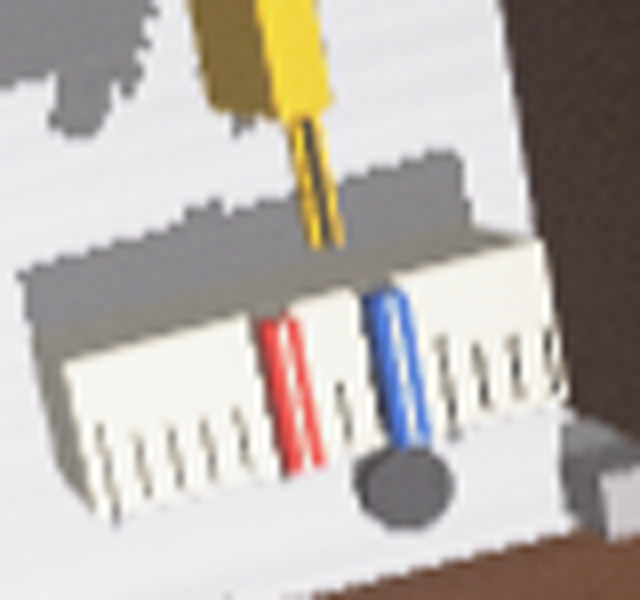

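Run:
```python
from h import *
from workcell import readout,camera
s=readout.observe();c=camera("wrist")
A=lambda u,v,z: atz(ray_wrist(c,((u+.5)/4.5-.5+190,(v+.5)/4.5-.5+60),s),z)
B=lambda u,v,z: atz(ray_wrist(c,((u+.5)/8-.5+370,(v+.5)/8-.5+115),s),z)
pts=dict(post=A(87,205,116),ring=A(565,243,62),knob=A(550,246,110),wl0=A(558,275,110),wl1=A(579,365,110),tip=B(328,245,54),red=B(282,320,52),blue=B(390,290,52),pl0=B(305,120,54),redf=B(307,465,52),bluef=B(413,442,52))
for k,v in pts.items(): print(k,v[:2].round(1))
# plate corners in w1: 
for p in [(230,27),(291,219),(441,182)]: print(atz(ray_wrist(c,p,s),12).round(1))
d=(pts["post"]-pts["knob"])[:2];print(np.hypot(*d),np.degrees(np.arctan2(d[1],d[0])))
d=(pts["post"]-pts["ring"])[:2];print(np.hypot(*d),np.degrees(np.arctan2(d[1],d[0])))
```

```text
post [532.3 -72.1]
ring [561.8  13.4]
knob [562.6  11.8]
wl0 [568.4  11.8]
wl1 [586.5  11.2]
tip [621.5 106.2]
red [630.4  98.6]
blue [630.2 114. ]
pl0 [604.1 106.3]
redf [651.6  98.1]
bluef [652.3 113.3]
[445.8 -55.5  12. ]
[682.7 -55.9  12. ]
[684.8 146.1  12. ]
89.22125275762947 -109.87258996566469
90.47587580534528 -109.03215016405234
```

Call:
drive_tool([
  [0,-0.025,-0.022],
  [0,-0.025,-0.022],
  [0,-0.025,-0.022],
  [0,-0.025,-0.022],
  [0,0,0],
  [0,0,0],
  [0,0,0],
  [0,0,0],
  [0,0,0],
  [0,0,0],
  [0,0,0],
  [0,0,0],
], gripper=[0.05,0.05,0.05,0.05,0.05,0.05,0.05,0.05,0.05,0.05,0.05,0.05], twist=[0,0,0,0,0.137,0.137,0.137,0.137,0.137,0.137,0.137,0.137])

```text
t: 3.75
tcp_pos: [531.3, -70.1, 303.0]
tool_rot: [0.549, 0.446, 0.549, -0.446]
force: [0.3, 0.1, 0.3]
finger_gap: 50.1
```

Call:
drive_tool([
  [0,0,0],
  [0,0,0],
  [0,0,0],
  [0,0,0],
  [0.03,0,0],
  [0.03,0,0],
  [0,0,0],
  [0,0,0],
], gripper=[0.05,0.05,0.05,0.05,0.05,0.05,0.05,0.05], twist=[0.137,0.137,0.137,0.137,0,0,0,0])

```text
t: 4.55
tcp_pos: [531.8, -70.6, 243.5]
tool_rot: [-0.409, -0.577, -0.409, 0.577]
force: [1.0, -0.3, 1.0]
finger_gap: 50.1
```

Run:
```python
from h import *
from workcell import readout,camera
s=readout.observe();print(s["t"],s["tcp_pos"],s["joint_positions"].round(3),s["force"]);T=toolR(s);print(T.round(3),np.degrees(np.arctan2(T[1,2],T[0,2])))
print("to post",T.T@(np.array([532.3,-72.1,s["tcp_pos"][2]])-s["tcp_pos"]))
c=camera("wrist");cv2.imwrite("pics/w2.png",c["color"][:,:,::-1])
```

```text
4.55 [531.76662358 -70.59719791 243.52926488] [-0.219  0.397  1.746  0.     0.999  0.117] [ 1.00465183 -0.32003011  1.0186675 ]
[[-0.     0.944 -0.33 ]
 [ 0.    -0.33  -0.944]
 [-1.    -0.    -0.   ]] -109.26272915559184
to post [-1.77456355e-04  9.99290708e-01  1.24270776e+00]
```

View pics/w2.png

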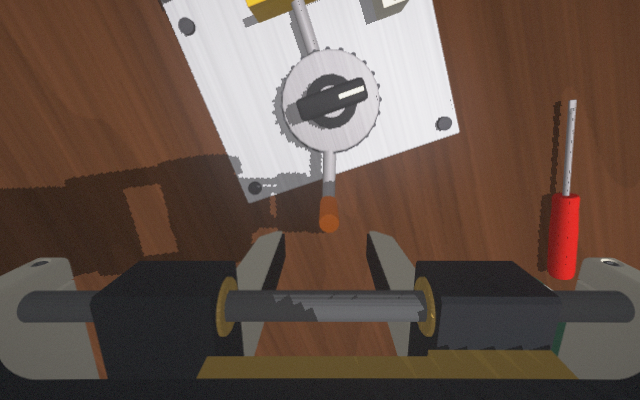

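Call:
drive_tool([
  [0.022,0.001,0.001],
  [0.022,0,0],
  [0.022,0,0],
  [0.022,0,0],
  [0,0,0],
  [0,0,0],
  [0,0,0],
  [0,0,0],
  [0,0,0],
  [0,0,0],
  [0,0,0],
  [0,0,0],
], gripper=[0.05,0.05,0.05,0.05,0.05,0.05,0.012,0.012,0.012,0.012,0.012,0.012], twist=[0,0,0,0,0,0,0,0,0,0,0,0], squeeze=20)

```text
t: 5.8
tcp_pos: [532.8, -72.6, 155.0]
tool_rot: [0.409, 0.577, 0.409, -0.577]
force: [0.9, -1.0, 1.9]
finger_gap: 15.6
```

```bash
cat > st.py <<'E'
from h import *
from workcell import readout
s=readout.observe();T=toolR(s);print(round(s["t"],2),s["tcp_pos"].round(1),"gap",round(s["finger_gap"],1),"F",s["force"].round(2),"Ftool",(T.T@s["force"]).round(2),"tq",s["torque"].round(2))
AX=np.array([562.2,12.6]);d=s["tcp_pos"][:2]-AX
a=np.arctan2(d[1],d[0]);e=np.array([-np.sin(a),np.cos(a)]);print("r",np.hypot(*d).round(1),"ang",a.round(3),"toolz",np.arctan2(T[1,2],T[0,2]).round(3),"Ftan ccw",(e@s["force"][:2]).round(2),"Frad",(d/np.hypot(*d)@s["force"][:2]).round(2))
E
python3 st.py
```

```text
5.8 [532.8 -72.6 155. ] gap 15.6 F [ 0.92 -1.    1.88] Ftool [-1.88  1.2   0.64] tq [-0.25 -0.17 -0.08]
r 90.1 ang -1.903 toolz -1.908 Ftan ccw 1.19 Frad 0.65
```

Call:
drive_tool([
  [0,0.0045,-0.0001],
  [0,0.0045,-0.0001],
  [0,0.0045,-0.0001],
  [0,0.0045,-0.0001],
  [0,0.0045,-0.0001],
  [0,0.0045,-0.0001],
], gripper=[0.012,0.012,0.012,0.012,0.012,0.012], twist=[-0.05,-0.05,-0.05,-0.05,-0.05,-0.05])

```text
t: 6.4
tcp_pos: [558.7, -78.1, 155.0]
tool_rot: [-0.491, -0.508, -0.491, 0.509]
force: [-4.1, -5.5, 5.2]
finger_gap: 15.9
```

```bash
python3 st.py
```

```text
6.4 [558.7 -78.1 155. ] gap 15.9 F [-4.11 -5.51  5.2 ] Ftool [-5.19 -3.92  5.65] tq [-0.92  0.55 -0.03]
r 90.8 ang -1.61 toolz -1.606 Ftan ccw -3.89 Frad 5.66
```

Call:
drive_tool([
  [0,0.0045,0.0005],
  [0,0.0045,0.0002],
  [0,0.0045,-0.0001],
  [0,0.0045,-0.0001],
  [0,0.0045,-0.0001],
  [0,0.0045,-0.0001],
], gripper=[0.012,0.012,0.012,0.012,0.012,0.012], twist=[-0.05,-0.05,-0.05,-0.05,-0.05,-0.05])

```text
t: 7.0
tcp_pos: [585.7, -75.9, 155.0]
tool_rot: [0.562, 0.429, 0.562, -0.43]
force: [-0.7, -3.2, 3.0]
finger_gap: 15.6
```

```bash
python3 st.py
```

```text
7.0 [585.7 -75.9 155. ] gap 15.6 F [-0.74 -3.23  2.99] Ftool [-2.98 -1.57  2.93] tq [-0.67  0.18 -0.  ]
r 91.6 ang -1.311 toolz -1.306 Ftan ccw -1.55 Frad 2.93
```

Call:
drive_tool([
  [0,0.0046,0.0003],
  [0,0.0046,-0.0001],
  [0,0.0046,-0.0001],
  [0,0.0046,-0.0001],
  [0,0.0046,-0.0001],
  [0,0.0046,-0.0001],
  [0,0.0046,-0.0001],
  [0,0.0046,-0.0001],
  [0,0.0046,-0.0001],
  [0,0.0046,-0.0001],
  [0,0.0046,-0.0001],
  [0,0.0046,-0.0001],
], gripper=[0.012,0.012,0.012,0.012,0.012,0.012,0.012,0.012,0.012,0.012,0.012,0.012], twist=[-0.05,-0.05,-0.05,-0.05,-0.05,-0.05,-0.05,-0.05,-0.05,-0.05,-0.05,-0.05])

```text
t: 8.2
tcp_pos: [632.1, -47.6, 154.9]
tool_rot: [0.664, 0.244, 0.663, -0.245]
force: [1.2, -5.0, 1.6]
finger_gap: 15.8
```

```bash
python3 st.py
```

```text
8.2 [632.1 -47.6 154.9] gap 15.8 F [ 1.18 -4.99  1.64] Ftool [-1.63 -3.03  4.14] tq [-0.85 -0.15  0.22]
r 92.3 ang -0.711 toolz -0.705 Ftan ccw -3.01 Frad 4.15
```

Call:
drive_tool([
  [0,0.0046,0.0005],
  [0,0.0046,0.0002],
  [0,0.0046,-0.0001],
  [0,0.0046,-0.0001],
  [0,0.0046,-0.0001],
  [0,0.0046,-0.0001],
  [0,0,0],
], gripper=[0.012,0.012,0.012,0.012,0.012,0.012,0.012], twist=[-0.05,-0.05,-0.05,-0.05,-0.05,-0.05,0])

```text
t: 8.9
tcp_pos: [647.2, -24.0, 154.9]
tool_rot: [0.693, 0.143, 0.693, -0.143]
force: [-0.7, -1.3, 4.1]
finger_gap: 15.9
```

```bash
python3 st.py
```

```text
8.9 [647.2 -24.  154.9] gap 15.9 F [-0.66 -1.29  4.13] Ftool [-4.13 -1.45 -0.1 ] tq [-0.18  0.17  0.18]
r 92.5 ang -0.407 toolz -0.406 Ftan ccw -1.45 Frad -0.1
```

Call:
drive_tool([
  [0,0.0028,0],
  [0,0.0028,-0.0001],
  [0,0.0018,0],
], gripper=[0.012,0.012,0.012], twist=[-0.03,-0.03,-0.02])

```text
t: 9.2
tcp_pos: [649.7, -17.6, 154.9]
tool_rot: [0.698, 0.114, 0.698, -0.115]
force: [-6.3, -14.4, 6.7]
finger_gap: 15.8
```

```bash
python3 st.py
```

```text
9.2 [649.7 -17.6 154.9] gap 15.8 F [ -6.26 -14.39   6.71] Ftool [ -6.69 -15.64  -1.33] tq [-2.4   0.91  0.04]
r 92.5 ang -0.332 toolz -0.326 Ftan ccw -15.64 Frad -1.23
```

Call:
drive_tool([
  [0,-0.0015,0],
  [0,0,0],
], gripper=[0.012,0.012], twist=[0,0])

```text
t: 9.4
tcp_pos: [649.3, -18.6, 154.9]
tool_rot: [0.698, 0.115, 0.698, -0.115]
force: [-0.8, 0.3, 4.7]
finger_gap: 15.7
```

```bash
python3 st.py
```

```text
9.4 [649.3 -18.6 154.9] gap 15.7 F [-0.76  0.27  4.68] Ftool [-4.68  0.02 -0.8 ] tq [-0.11  0.29  0.07]
r 92.5 ang -0.344 toolz -0.328 Ftan ccw 0.0 Frad -0.8
```

Run:
```python
import numpy as np
from scipy.optimize import least_squares
P=np.array([(532.8,-72.6),(558.7,-78.1),(585.7,-75.9),(632.1,-47.6),(647.2,-24),(649.3,-18.6)])
for pts in(P,P[[0,2,4,5]]):
    s=least_squares(lambda c:np.hypot(*(pts-c).T)-90,[562,12]);print(s.x,s.fun.round(2))
    a=pts-s.x;a=np.arctan2(a[:,1],a[:,0]);print((a-a[0]).round(3))
```

```text
[564.50963007  11.65492698] [ 0.02 -0.06  0.08 -0.11  0.05  0.03]
[0.    0.295 0.597 1.211 1.524 1.588]
[564.53537666  11.59895985] [-0.02  0.02  0.   -0.02]
[0.    0.598 1.525 1.589]
```

Call:
drive_tool([
  [0,0,0],
  [0,0,0],
  [0,0,0],
  [-0.03,0,0],
  [-0.03,0,0],
  [-0.03,0,0],
  [-0.03,0,0],
  [0,0,0],
  [0,0,0],
], gripper=[0.05,0.05,0.05,0.05,0.05,0.05,0.05,0.05,0.05], twist=[0,0,0,0,0,0,0,-0.15,-0.15])

```text
t: 10.3
tcp_pos: [649.5, -18.7, 275.7]
tool_rot: [0.708, 0.008, 0.706, -0.008]
force: [-0.6, 0.2, -1.4]
finger_gap: 50.0
```

Run:
```python
from h import *
from workcell import readout,camera
s=readout.observe();T=toolR(s);print(s["t"],s["tcp_pos"],s["force"],np.arctan2(T[1,2],T[0,2]))
c=camera("wrist");cv2.imwrite("pics/w3.png",c["color"][:,:,::-1])
```

```text
10.3 [649.49187212 -18.68432668 275.69010345] [-0.59941857  0.21064445 -1.39007365] -0.021892752177159653
```

View pics/w3.png

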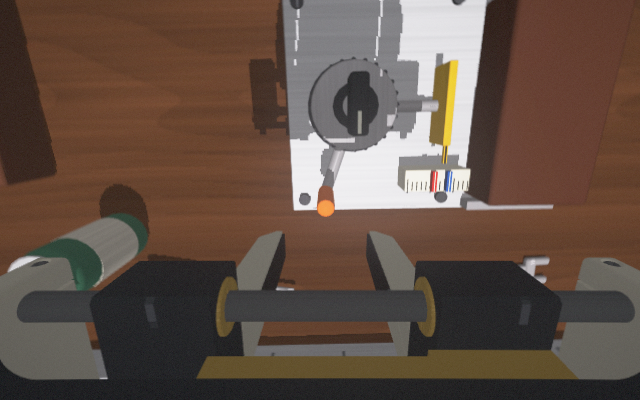

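Circle fit puts the axis at (564.5, 11.6) with the ring turned 1.59 rad, which is fully slack. The picture shows the post at (326,208), the pointer tip near (445,162), red near (434,180) and blue near (448,180). I'll zoom in on the marks.

Run:
```python
import cv2
a=cv2.imread("pics/w3.png")
cv2.imwrite("pics/w3b.png",cv2.resize(a[130:200,395:480],None,fx=8,fy=8,interpolation=cv2.INTER_CUBIC))
cv2.imwrite("pics/w3a.png",cv2.resize(a[55:155,305:405],None,fx=6,fy=6,interpolation=cv2.INTER_CUBIC))
```

```text
(no output)
```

View pics/w3b.png

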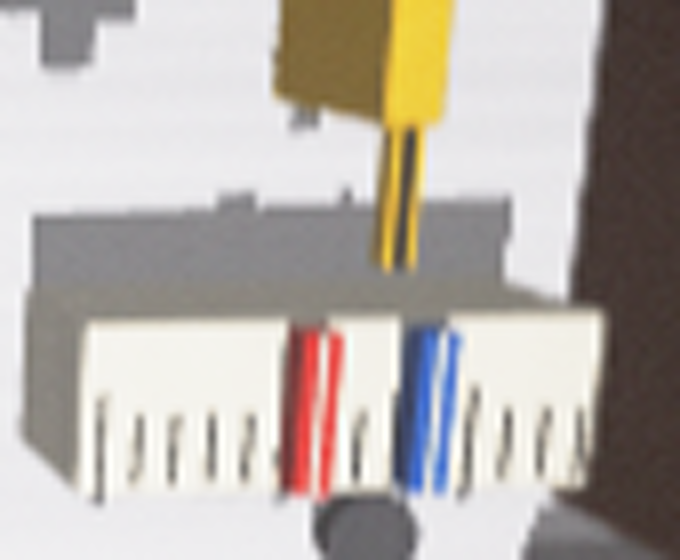

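View pics/w3a.png

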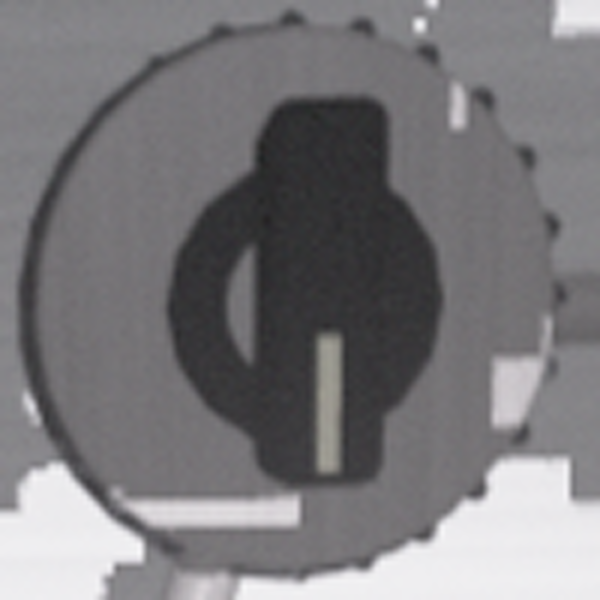

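Run:
```python
from h import *
from workcell import readout,camera
s=readout.observe();c=camera("wrist")
B=lambda u,v,z: atz(ray_wrist(c,((u+.5)/8-.5+395,(v+.5)/8-.5+130),s),z)
A=lambda u,v,z: atz(ray_wrist(c,((u+.5)/6-.5+305,(v+.5)/6-.5+55),s),z)
p=dict(tip=B(401,268,54),pl0=B(410,130,54),red=B(328,332,52),redf=B(324,492,52),blue=B(444,332,52),bluef=B(440,490,52),knobfar=A(324,100,110),knobnear=A(321,483,110),wl0=A(328,335,110),wl1=A(329,472,110),kc=A(321,291,110))
for k,v in p.items():print(k,v[:2].round(1))
T=toolR(s);print("to axis",T.T@(np.array([564.5,11.6,159])-s["tcp_pos"]))
for yaw in(-.005,-.01,-.02):
  e=np.array([-np.sin(yaw),np.cos(yaw)]);print(yaw,e@(p["red"]-p["tip"])[:2])
```

```text
tip [619.8 105.2]
pl0 [602.2 104.6]
red [628.4  97.3]
redf [650.   98.7]
blue [628.6 112.5]
bluef [649.9 114.1]
knobfar [538.8   8.7]
knobnear [587.2   9.3]
wl0 [567.8   9.8]
wl1 [585.7  10.3]
kc [562.2   8.8]
to axis [115.98778284  29.25043259 -85.2235809 ]
-0.005 -7.844823119809157
-0.01 -7.801500806523887
-0.02 -7.714272156543333
```

Call:
drive_tool([
  [0,0.007,-0.021],
  [0,0.007,-0.021],
  [0,0.007,-0.022],
  [0,0.007,-0.021],
  [0,0,0],
  [0.023,0,0],
  [0.023,0,0],
  [0.023,0,0],
  [0.023,0,0],
  [0.023,0,0],
  [0,0,0],
], gripper=[0.05,0.05,0.05,0.05,0.05,0.05,0.05,0.05,0.05,0.05,0.05], twist=[0,0,0,0,0,0,0,0,0,0,0])

```text
t: 11.5
tcp_pos: [564.3, 11.5, 157.0]
tool_rot: [0.705, 0.011, 0.709, -0.011]
force: [0.4, 0.7, 0.9]
finger_gap: 50.4
```

Call:
drive_tool([
  [0,0,0],
  [0,0,0],
  [0,0,0],
  [0,0,0],
  [0,0,0],
  [0,0,0],
], gripper=[0.012,0.012,0.012,0.012,0.012,0.012], twist=[0,0,0,0,0,0], squeeze=20)

```text
t: 12.1
tcp_pos: [565.6, 11.1, 160.7]
tool_rot: [0.708, 0.01, 0.706, -0.01]
force: [1.0, -5.5, -3.7]
finger_gap: 40.3
```

```bash
python3 st.py
```

```text
12.1 [565.6  11.1 160.7] gap 40.3 F [ 1.04 -5.5  -3.68] Ftool [ 3.69 -5.46  1.19] tq [-0.83 -0.23 -0.01]
r 3.8 ang -0.423 toolz -0.029 Ftan ccw -4.59 Frad 3.2
```

The jaws stopped at 40 mm, on the round collar under the bar, because the tips were about 3 mm too low. I'll open, rise a bit and regrip.

Call:
drive_tool([
  [0,0,0],
  [0,0,0],
  [-0.004,0,0],
  [-0.004,0,0],
  [0,0,0],
  [0,0,0],
  [0,0,0],
  [0,0,0],
  [0,0,0],
  [0,0,0],
  [0,0,0],
  [0,0,0],
], gripper=[0.05,0.05,0.05,0.05,0.05,0.012,0.012,0.012,0.012,0.012,0.012,0.012], twist=[0,0,0,0,0,0,0,0,0,0,0,0])

```text
t: 13.3
tcp_pos: [565.0, 11.0, 167.6]
tool_rot: [0.707, 0.009, 0.707, -0.01]
force: [-0.5, -4.3, 0.1]
finger_gap: 15.9
```

```bash
python3 st.py
```

```text
13.3 [565.   11.  167.6] gap 15.9 F [-0.53 -4.26  0.15] Ftool [-0.14 -4.27 -0.41] tq [-0.77  0.04  0.02]
r 3.2 ang -0.509 toolz -0.028 Ftan ccw -3.98 Frad 1.61
```

Call:
drive_tool([
  [0,-0.0008,0],
  [0,0,0],
  [0,0,0],
  [0,0,0],
  [0,0,0],
  [0,0,0],
  [0,0,0],
  [0,0,0],
  [0,0,0],
  [0,0,0],
  [0,0,0],
  [0,0,0],
], gripper=[0.012,0.012,0.012,0.012,0.012,0.012,0.012,0.012,0.012,0.012,0.012,0.012], twist=[0,0.12,0.12,0.12,0.12,0.12,0.12,0.12,0.12,0.12,0.12,0])

```text
t: 14.5
tcp_pos: [564.9, 10.7, 167.6]
tool_rot: [0.577, 0.408, 0.578, -0.408]
force: [-0.6, -1.9, 0.5]
finger_gap: 15.7
```

```bash
python3 st.py
python3 - <<'E'
from h import *
from workcell import readout,camera
c=camera("wrist");a=c["color"][:,:,::-1];cv2.imwrite("pics/w4.png",a)
E
```

```text
14.5 [564.9  10.7 167.6] gap 15.7 F [-0.61 -1.86  0.51] Ftool [-0.51 -1.19  1.55] tq [-0.4   0.23 -0.1 ]
r 3.3 ang -0.605 toolz -1.23 Ftan ccw -1.88 Frad 0.56
```

View pics/w4.png

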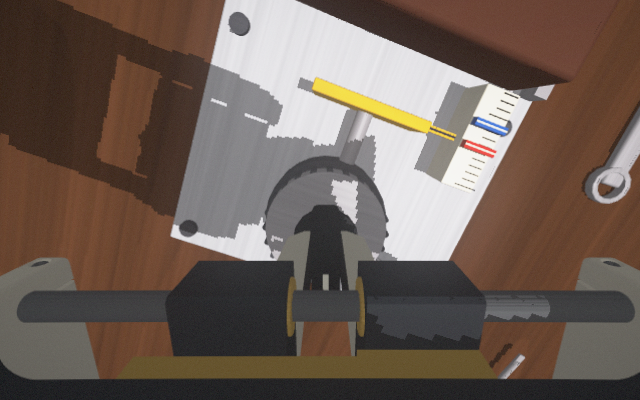

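The pointer (tip near (455,137)) has moved close to the red mark (near end at (465,144)).

Run:
```python
import cv2
a=cv2.imread("pics/w4.png")
cv2.imwrite("pics/w4b.png",cv2.resize(a[105:165,420:505],None,fx=9,fy=9,interpolation=cv2.INTER_CUBIC))
```

```text
(no output)
```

View pics/w4b.png

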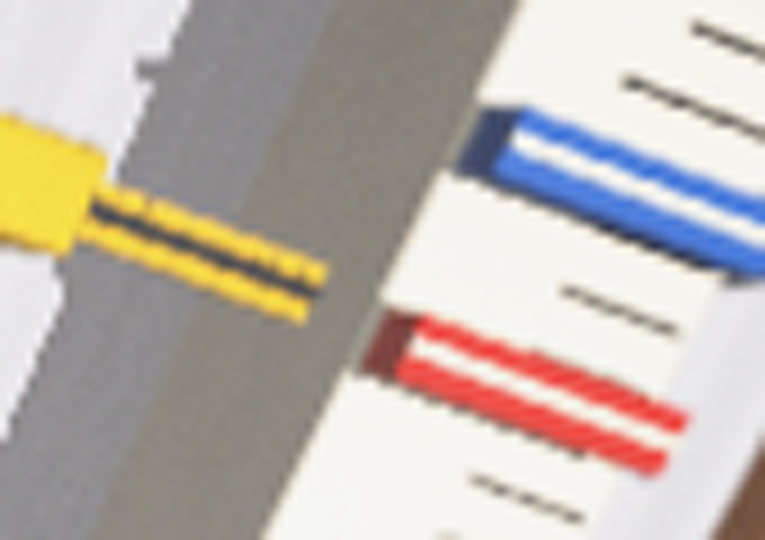

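```bash
cat > pm.py <<'E'
from h import *
from workcell import readout,camera
def run(tip,p0,red,redf,blue,bluef,f,ox,oy):
    s=readout.observe();c=camera("wrist")
    B=lambda p,z: atz(ray_wrist(c,((p[0]+.5)/f-.5+ox,(p[1]+.5)/f-.5+oy),s),z)[:2]
    t,p0,r,rf,b,bf=B(tip,54),B(p0,54),B(red,52),B(redf,52),B(blue,52),B(bluef,52)
    for k,v in dict(tip=t,p0=p0,red=r,redf=rf,blue=b,bluef=bf).items():print(k,v.round(2))
    an=lambda a,b:np.arctan2(*(b-a)[::-1])
    print("angles ptr,red,blue",an(p0,t).round(3),an(r,rf).round(3),an(b,bf).round(3),"b-r perp",b-r)
    for yaw in(-.02,-.01,0,.02,an(r,rf)):
        e=np.array([-np.sin(yaw),np.cos(yaw)]);print("yaw",round(yaw,3),"dy red-tip",(e@(r-t)).round(2),"blue-tip",(e@(b-t)).round(2))
E
python3 - <<'E'
from pm import *
run((317,292),(95,208),(410,350),(678,440),(520,143),(765,215),9,420,105)
E
```

```text
tip [621.46  98.93]
p0 [603.89  98.87]
red [630.59  97.65]
redf [652.17  98.43]
blue [631.23 113.41]
bluef [650.17 114.86]
angles ptr,red,blue 0.003 0.036 0.077 b-r perp [ 0.63719075 15.76130854]
yaw -0.02 dy red-tip -1.1 blue-tip 14.67
yaw -0.01 dy red-tip -1.19 blue-tip 14.58
yaw 0 dy red-tip -1.28 blue-tip 14.48
yaw 0.02 dy red-tip -1.46 blue-tip 14.28
yaw 0.036 dy red-tip -1.61 blue-tip 14.12
```

Call:
drive_tool([
  [0,0,0],
  [0,0,0],
  [0,0,0],
], gripper=[0.012,0.012,0.012], twist=[0.09,0.09,0])

```text
t: 14.9
tcp_pos: [564.9, 10.7, 167.7]
tool_rot: [0.539, 0.457, 0.539, -0.457]
force: [-1.7, -2.8, 0.2]
finger_gap: 15.9
```

```bash
python3 st.py
python3 - <<'E'
from h import *
from workcell import readout,camera
c=camera("wrist");a=c["color"][:,:,::-1];cv2.imwrite("pics/w5.png",a)
cv2.imwrite("pics/w5b.png",cv2.resize(a[115:195,420:500],None,fx=9,fy=7.5,interpolation=cv2.INTER_CUBIC)) if 0 else None
E
```

```text
14.9 [564.9  10.7 167.7] gap 15.9 F [-1.71 -2.8   0.17] Ftool [-0.17 -2.14  2.49] tq [-0.5   0.35 -0.07]
r 3.3 ang -0.611 toolz -1.406 Ftan ccw -3.28 Frad 0.21
```

View pics/w5.png

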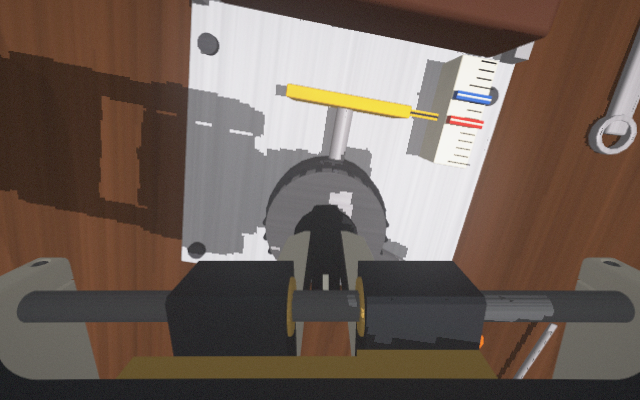

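The pointer tip is at about (437,117), with the red near end at (449,120). I'll zoom in.

Run:
```python
import cv2
a=cv2.imread("pics/w5.png")
cv2.imwrite("pics/w5b.png",cv2.resize(a[80:140,405:490],None,fx=9,fy=9,interpolation=cv2.INTER_CUBIC))
```

```text
(no output)
```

View pics/w5b.png

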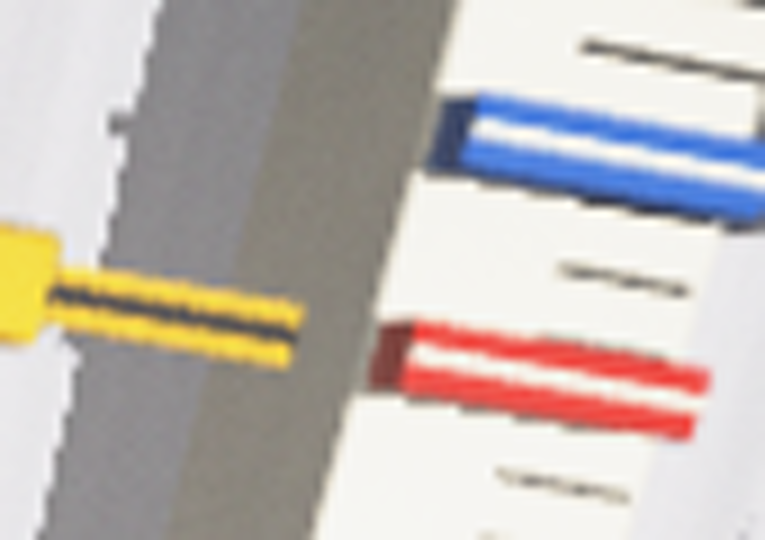

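Run:
```python
from pm import *
run((297,334),(50,291),(410,355),(703,404),(472,125),(765,179),9,405,80)
```

```text
tip [621.71  97.74]
p0 [603.77  97.69]
red [630.79  97.79]
redf [652.47  97.97]
blue [630.67 113.49]
bluef [651.96 113.41]
angles ptr,red,blue 0.003 0.008 -0.004 b-r perp [-0.11473727 15.70279799]
yaw -0.02 dy red-tip 0.24 blue-tip 15.93
yaw -0.01 dy red-tip 0.15 blue-tip 15.85
yaw 0 dy red-tip 0.06 blue-tip 15.76
yaw 0.02 dy red-tip -0.13 blue-tip 15.58
yaw 0.008 dy red-tip -0.02 blue-tip 15.68
```

Call:
drive_tool([
  [0,0,0],
  [0,0,0],
  [0,0,0],
  [-0.027,0,0],
  [-0.027,0,0],
  [-0.027,0,0],
  [-0.027,0,0],
], gripper=[0.05,0.05,0.05,0.05,0.05,0.05,0.05], twist=[0,0,0,0,0,0,0])

```text
t: 15.7
tcp_pos: [565.1, 10.9, 276.9]
tool_rot: [0.539, 0.458, 0.539, -0.457]
force: [0.4, 0.6, -0.2]
finger_gap: 49.9
```

Call:
drive_tool([
  [0,0,0],
  [0,0,0],
  [0,0,0],
  [0,0,0],
  [0,0,0],
  [0,0,0],
  [0,0,0],
  [0,0,0],
  [0,0,0.022],
  [0,0,0.022],
  [0,0,0.022],
  [0,0,0.023],
], gripper=[0.05,0.05,0.05,0.05,0.05,0.05,0.05,0.05,0.05,0.05,0.05,0.05], twist=[-0.134,-0.134,-0.134,-0.134,-0.134,-0.134,-0.134,-0.134,0,0,0,0])

```text
t: 16.9
tcp_pos: [649.9, -18.7, 275.8]
tool_rot: [0.697, 0.118, 0.697, -0.118]
force: [0.7, -0.2, 0.3]
finger_gap: 49.8
```

Call:
drive_tool([
  [0,0,0],
  [0,0,0],
], gripper=[0.05,0.05], twist=[0,0])

```text
t: 17.1
tcp_pos: [648.8, -18.4, 275.3]
tool_rot: [0.697, 0.118, 0.697, -0.118]
force: [-0.1, 0.7, -0.0]
finger_gap: 50.1
```

```bash
python3 st.py
python3 - <<'E'
from h import *
from workcell import readout,camera
c=camera("wrist");a=c["color"][:,:,::-1];cv2.imwrite("pics/w6.png",a)
E
```

```text
17.1 [648.8 -18.4 275.3] gap 50.1 F [-0.09  0.7  -0.03] Ftool [ 0.03  0.63 -0.31] tq [0.02 0.01 0.01]
r 92.0 ang -0.344 toolz -0.336 Ftan ccw 0.63 Frad -0.32
```

View pics/w6.png

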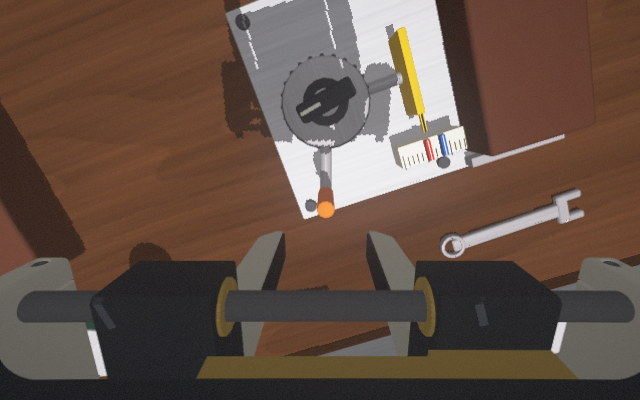

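Run:
```python
import cv2
a=cv2.imread("pics/w6.png")
cv2.imwrite("pics/w6b.png",cv2.resize(a[110:175,390:475],None,fx=9,fy=9,interpolation=cv2.INTER_CUBIC))
```

```text
(no output)
```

View pics/w6b.png

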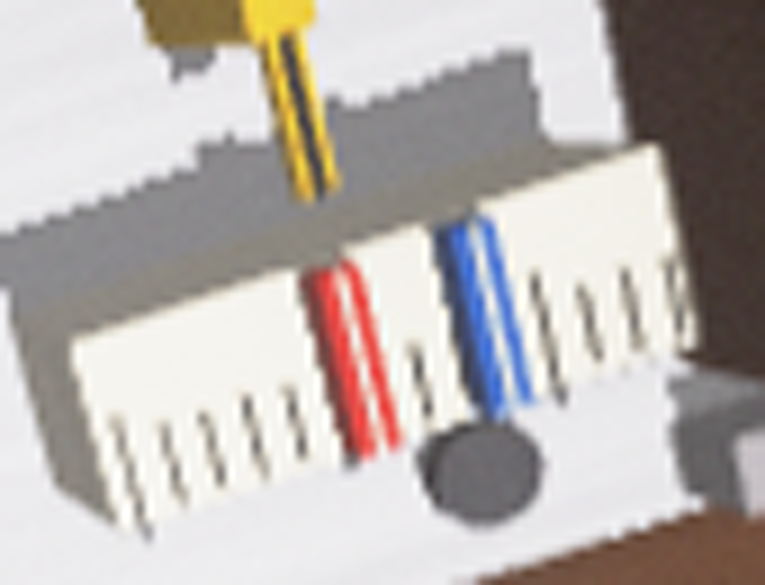

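```bash
python3 - <<'E'
from pm import *
run((320,194),(287,35),(340,265),(384,452),(475,222),(517,405),9,390,110)
E
python3 st.py
```

```text
tip [621.55  97.18]
p0 [603.77  97.86]
red [630.22  98.03]
redf [652.52  97.74]
blue [630.59 113.48]
bluef [652.27 113.39]
angles ptr,red,blue -0.038 -0.013 -0.004 b-r perp [ 0.37147975 15.45877469]
yaw -0.02 dy red-tip 1.02 blue-tip 16.48
yaw -0.01 dy red-tip 0.93 blue-tip 16.39
yaw 0 dy red-tip 0.84 blue-tip 16.3
yaw 0.02 dy red-tip 0.67 blue-tip 16.12
yaw -0.013 dy red-tip 0.95 blue-tip 16.41
17.2 [648.5 -18.2 275.7] gap 50.0 F [ 0.03  0.18 -0.76] Ftool [ 0.76  0.18 -0.03] tq [0.05 0.01 0.02]
r 91.6 ang -0.343 toolz -0.335 Ftan ccw 0.17 Frad -0.03
```

The two readings disagree (0.1 vs 0.9 mm). I'll take a closer look from straight above the marks.

Call:
drive_tool([
  [0,0,0],
  [0,0,0],
  [0,0,0],
  [0,0.029,0.012],
  [0,0.029,0.012],
  [0,0.029,0.012],
  [0,0.029,0.012],
  [0.028,0,0],
  [0.028,0,0],
  [0.028,0,0],
  [0.028,0,0],
  [0,0,0],
], gripper=[0.05,0.05,0.05,0.05,0.05,0.05,0.05,0.05,0.05,0.05,0.05,0.05], twist=[-0.112,-0.112,-0.112,0,0,0,0,0,0,0,0,0])

```text
t: 18.4
tcp_pos: [694.9, 97.6, 160.2]
tool_rot: [0.705, -0.0, 0.709, 0.0]
force: [-0.2, 0.6, 0.3]
finger_gap: 50.0
```

Call:
drive_tool([
  [0,0,0],
  [0,0,0],
], gripper=[0.05,0.05], twist=[0,0])

```text
t: 18.6
tcp_pos: [697.7, 97.6, 165.9]
tool_rot: [0.708, -0.0, 0.706, 0.0]
force: [0.8, 0.2, -0.2]
finger_gap: 50.3
```

```bash
python3 st.py
python3 - <<'E'
from h import *
from workcell import readout,camera
c=camera("wrist");a=c["color"][:,:,::-1];cv2.imwrite("pics/w7.png",a)
E
```

```text
18.6 [697.7  97.6 165.9] gap 50.3 F [ 0.79  0.16 -0.23] Ftool [0.23 0.16 0.79] tq [0.02 0.01 0.01]
r 159.9 ang 0.56 toolz 0.0 Ftan ccw -0.28 Frad 0.76
```

View pics/w7.png

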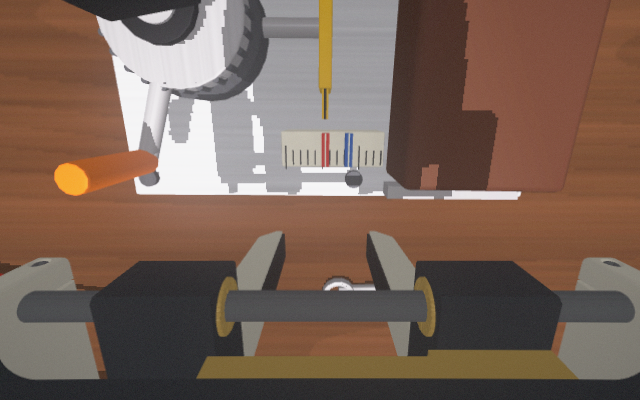

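The pointer tip (325,118) and the red line (325,135) now line up in a straight-down view. Next I'll measure the alignment.

Run:
```python
import cv2
a=cv2.imread("pics/w7.png")
cv2.imwrite("pics/w7b.png",cv2.resize(a[80:172,270:395],None,fx=6.4,fy=6.4,interpolation=cv2.INTER_CUBIC))
```

```text
(no output)
```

View pics/w7b.png

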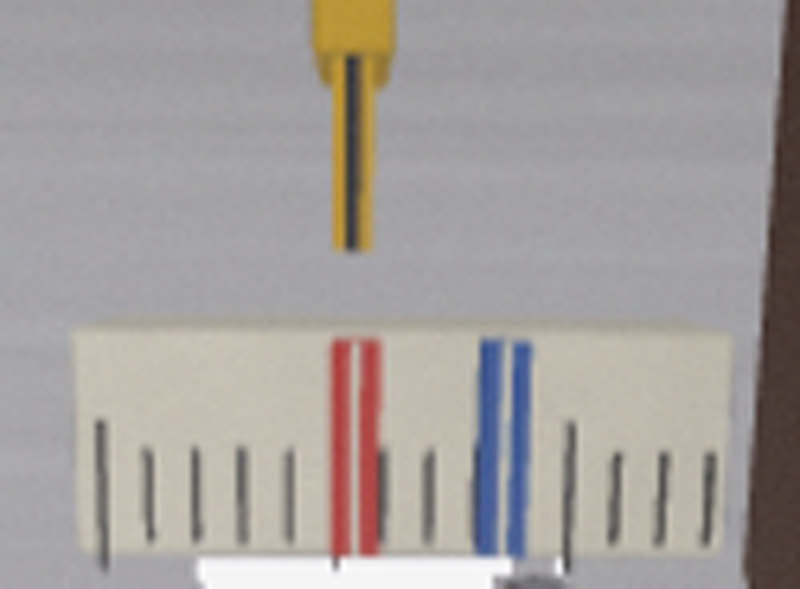

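Run:
```python
import cv2,numpy as np
a=cv2.imread("pics/w7.png").astype(float)
# pointer: yellowness columns 315-335, rows 90..118
def cen(w,x0): return ((np.arange(len(w))+x0)*w).sum()/w.sum()
for r in range(92,119,3):
    seg=a[r:r+3,315:337].mean(0); y=np.clip(np.minimum(seg[:,1],seg[:,2])-seg[:,0]-25,0,None)
    print(r,"yel",cen(y,315).round(2) if y.sum()>5 else None)
for r in range(133,166,4):
    seg=a[r:r+4,315:340].mean(0); y=np.clip(seg[:,2]-seg[:,1]-25,0,None)
    seg=a[r:r+4,336:362].mean(0); b=np.clip(seg[:,0]-seg[:,2]-25,0,None)
    print(r,"red",cen(y,315).round(2),"blue",cen(b,336).round(2))
```

```text
92 yel 324.77
95 yel 324.42
98 yel 324.41
101 yel 324.38
104 yel 324.41
107 yel 324.04
110 yel 324.2
113 yel 324.2
116 yel 324.28
133 red 325.05 blue 348.19
137 red 325.05 blue 348.34
141 red 325.07 blue 348.29
145 red 324.86 blue 348.17
149 red 324.85 blue 347.97
153 red 324.88 blue 347.73
157 red 324.88 blue 347.65
161 red 324.86 blue 347.54
165 red 324.83 blue 348.28
```

The close view gives 0.35–0.5 mm overshoot toward -y. I'll correct it with about 0.07 rad CCW.

Call:
drive_tool([
  [-0.028,0,0],
  [-0.028,0,0],
  [-0.028,0,0],
  [-0.027,0,0],
  [0,-0.017,-0.027],
  [0,-0.017,-0.027],
  [0,-0.017,-0.027],
  [0,-0.018,-0.026],
  [0,-0.018,-0.026],
  [0,0,0],
], gripper=[0.05,0.05,0.05,0.05,0.05,0.05,0.05,0.05,0.05,0.05], twist=[0,0,0,0,0,0,0,0,0,0])

```text
t: 19.65
tcp_pos: [562.2, 9.0, 276.3]
tool_rot: [0.707, 0.0, 0.707, -0.001]
force: [1.1, 0.1, -0.2]
finger_gap: 50.0
```

Call:
drive_tool([
  [0,0,0],
  [0,0,0],
  [0,0,0],
  [0,0,0],
  [0,0,0],
  [0,0,0],
  [0,0,0],
  [0,0,0],
  [0,0,0],
  [0,0,0],
  [0,0,0],
  [0,0,0],
], gripper=[0.05,0.05,0.05,0.05,0.05,0.05,0.05,0.05,0.05,0.05,0.05,0.05], twist=[0.14,0.14,0.14,0.14,0.14,0.14,0.14,0.14,0.14,0.14,0,0])

```text
t: 20.85
tcp_pos: [564.5, 10.7, 275.4]
tool_rot: [0.542, 0.455, 0.542, -0.454]
force: [-0.6, 0.1, -0.2]
finger_gap: 50.1
```

```bash
python3 st.py
```

```text
20.85 [564.5  10.7 275.4] gap 50.1 F [-0.63  0.08 -0.17] Ftool [ 0.17 -0.61 -0.19] tq [-0.1   0.06 -0.05]
r 3.0 ang -0.699 toolz -1.395 Ftan ccw -0.34 Frad -0.53
```

Call:
drive_tool([
  [0.027,0,0],
  [0.027,0,0],
  [0.027,0,0],
  [0.026,0,0],
  [0,0,0],
  [0,0,0],
  [0,0,0],
  [0,0,0],
  [0,0,0],
  [0,0,0],
  [0,0,0],
  [0,0,0],
], gripper=[0.05,0.05,0.05,0.05,0.05,0.012,0.012,0.012,0.012,0.012,0.012,0.012], twist=[0.01,0,0,0,0,0,0,0,0,0,0,0])

```text
t: 22.05
tcp_pos: [564.7, 10.5, 168.4]
tool_rot: [0.539, 0.459, 0.538, -0.458]
force: [2.9, 1.3, 4.9]
finger_gap: 16.0
```

Call:
drive_tool([
  [0,0,0],
  [0,0,0],
  [0,0,0],
  [0,0,0],
], gripper=[0.012,0.012,0.012,0.012], twist=[-0.035,-0.035,0,0])

```text
t: 22.45
tcp_pos: [564.7, 10.5, 168.4]
tool_rot: [0.555, 0.439, 0.554, -0.439]
force: [3.6, 1.3, 5.1]
finger_gap: 15.9
```

```bash
python3 st.py
python3 - <<'E'
from h import *
from workcell import readout,camera
c=camera("wrist");a=c["color"][:,:,::-1];cv2.imwrite("pics/w8.png",a)
cv2.imwrite("pics/w8b.png",cv2.resize(a[80:140,405:490],None,fx=9,fy=9,interpolation=cv2.INTER_CUBIC))
E
```

```text
22.45 [564.7  10.5 168.4] gap 15.9 F [3.61 1.26 5.14] Ftool [-5.13  3.81 -0.4 ] tq [ 0.13 -0.27  0.05]
r 3.2 ang -0.697 toolz -1.34 Ftan ccw 3.29 Frad 1.95
```

View pics/w8b.png

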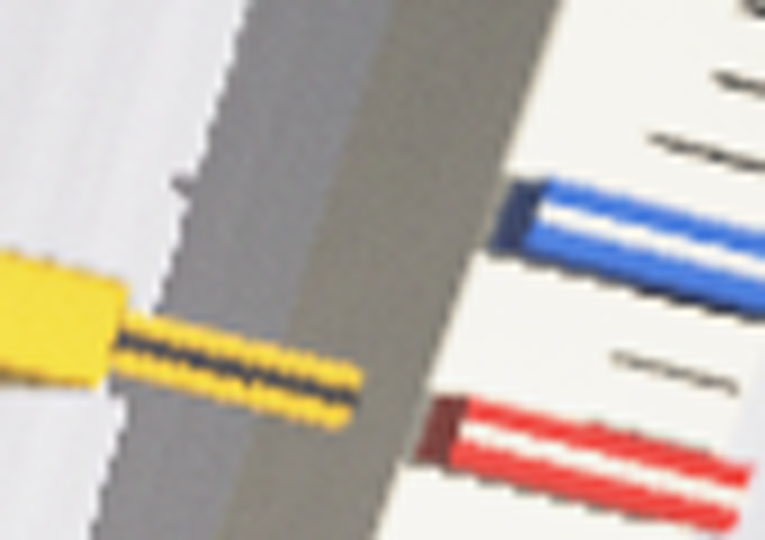

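Run:
```python
from pm import *
run((355,397),(118,339),(460,429),(742,499),(540,207),(765,265),9,405,80)
```

```text
tip [621.84  97.94]
p0 [604.09  97.89]
red [630.77  97.69]
redf [652.48  97.67]
blue [630.94 113.41]
bluef [647.92 113.34]
angles ptr,red,blue 0.003 -0.001 -0.004 b-r perp [ 0.17679518 15.72339691]
yaw -0.02 dy red-tip -0.08 blue-tip 15.64
yaw -0.01 dy red-tip -0.17 blue-tip 15.56
yaw 0 dy red-tip -0.26 blue-tip 15.47
yaw 0.02 dy red-tip -0.44 blue-tip 15.28
yaw -0.001 dy red-tip -0.25 blue-tip 15.47
```

Call:
drive_tool([
  [0,0,0],
  [0,0,0],
  [0,0,0],
  [-0.027,0,0],
  [-0.027,0,0],
  [-0.027,0,0],
  [-0.027,0,0],
], gripper=[0.05,0.05,0.05,0.05,0.05,0.05,0.05], twist=[0,0,0,0,0,0,0])

```text
t: 23.25
tcp_pos: [563.8, 10.5, 276.6]
tool_rot: [0.554, 0.439, 0.555, -0.439]
force: [0.6, -0.3, -0.4]
finger_gap: 49.9
```

Call:
drive_tool([
  [0,0,0],
  [0,0,0],
  [0,0,0],
  [0,0,0],
  [0,0,0],
  [0,0,0],
  [0,0,0],
  [0,0,0],
  [0,0,0],
  [0,0,0],
], gripper=[0.05,0.05,0.05,0.05,0.05,0.05,0.05,0.05,0.05,0.05], twist=[-0.134,-0.134,-0.134,-0.134,-0.134,-0.134,-0.134,-0.134,-0.134,-0.134])

```text
t: 24.25
tcp_pos: [563.8, 10.4, 275.4]
tool_rot: [0.707, -0.002, 0.707, 0.002]
force: [0.1, -0.1, 0.1]
finger_gap: 49.9
```

Call:
drive_tool([
  [0,0.017,0.027],
  [0,0.017,0.027],
  [0,0.018,0.027],
  [0,0.017,0.026],
  [0,0.018,0.026],
  [0.028,0,0],
  [0.028,0,0],
  [0.028,0,0],
  [0.027,0,0],
  [0,0,0],
  [0,0,0],
  [0,0,0],
], gripper=[0.05,0.05,0.05,0.05,0.05,0.05,0.05,0.05,0.05,0.05,0.05,0.05], twist=[0,0,0,0,0,0,0,0,0,0,0,0])

```text
t: 25.45
tcp_pos: [697.7, 97.5, 166.6]
tool_rot: [0.708, -0.0, 0.706, 0.0]
force: [0.2, 0.2, 0.4]
finger_gap: 50.2
```

```bash
python3 st.py
python3 - <<'E'
from h import *
from workcell import readout,camera
c=camera("wrist");a=c["color"][:,:,::-1];cv2.imwrite("pics/w9.png",a)
cv2.imwrite("pics/w9b.png",cv2.resize(a[80:172,270:395],None,fx=6.4,fy=6.4,interpolation=cv2.INTER_CUBIC))
E
```

```text
25.45 [697.7  97.5 166.6] gap 50.2 F [0.17 0.2  0.39] Ftool [-0.39  0.2   0.17] tq [ 0.02 -0.04 -0.05]
r 159.9 ang 0.56 toolz 0.0 Ftan ccw 0.08 Frad 0.25
```

View pics/w9b.png

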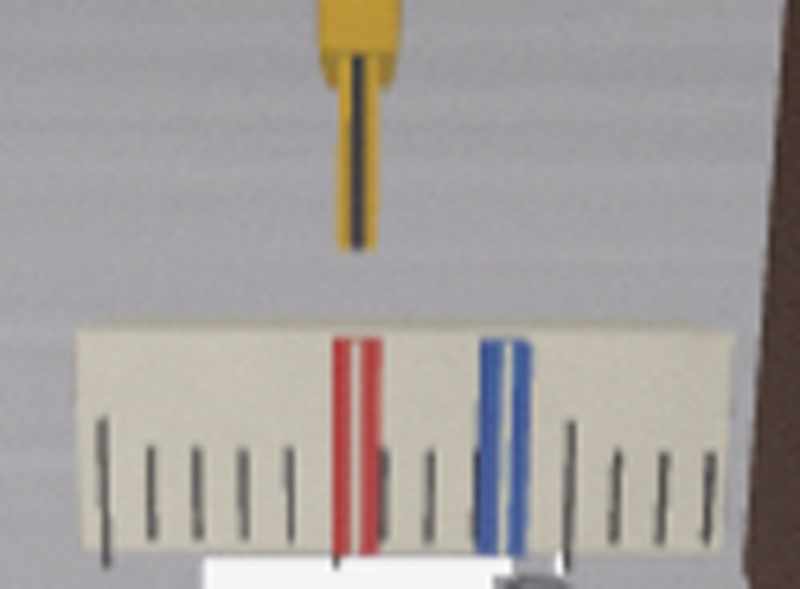

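The pointer and the red line now coincide within about 0.1 mm (columns 358 and 357.5 in the zoom). Next is the handle.

Call:
drive_tool([
  [-0.03,0,0],
  [-0.03,0,0],
  [-0.03,0,0],
  [0,-0.029,-0.012],
  [0,-0.029,-0.012],
  [0,-0.029,-0.012],
  [0,-0.029,-0.012],
  [0,0,0],
  [0,0,0],
  [0,0,0],
  [0,0,0],
  [0,0,0],
], gripper=[0.05,0.05,0.05,0.05,0.05,0.05,0.05,0.05,0.05,0.05,0.05,0.05], twist=[0,0,0,0,0,0,0,0.112,0.112,0.112,0,0])

```text
t: 26.7
tcp_pos: [649.3, -18.5, 255.7]
tool_rot: [0.698, 0.117, 0.697, -0.117]
force: [0.3, 0.2, -0.1]
finger_gap: 49.9
```

```bash
sed -i 's/562.2,12.6/564.5,11.6/' st.py
cat >> st.py <<'E'
print("ring est",(a+1.931).round(3),"to slack post (tool):",(T.T@(np.array([649.3,-18.6,155])-s["tcp_pos"])).round(1))
E
python3 st.py;  python3 - <<'E'
from h import *
from workcell import readout,camera
c=camera("wrist");a=c["color"][:,:,::-1];cv2.imwrite("pics/w10.png",a)
E
```

```text
26.7 [649.3 -18.5 255.7] gap 49.9 F [ 0.31  0.2  -0.1 ] Ftool [0.1  0.29 0.23] tq [-0.    0.01  0.01]
r 90.0 ang -0.341 toolz -0.332 Ftan ccw 0.29 Frad 0.23
ring est 1.59 to slack post (tool): [ 1.007e+02 -1.000e-01 -1.000e-01]
```

View pics/w10.png

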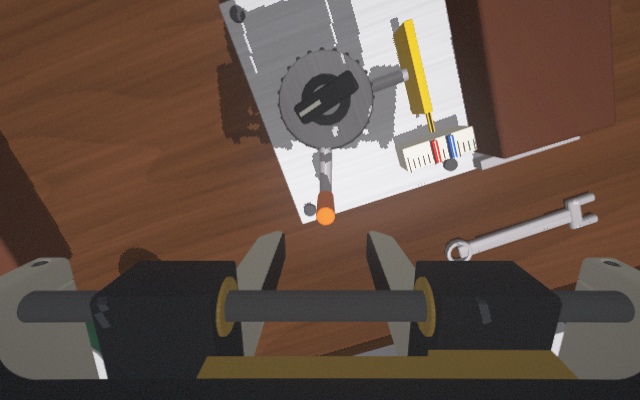

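The post is centred at (326,216). I'll descend and grip it.

Call:
drive_tool([
  [0.025,0,0],
  [0.025,0,0],
  [0.025,0,0],
  [0.025,0,0],
  [0,0,0],
  [0,0,0],
  [0,0,0],
  [0,0,0],
  [0,0,0],
  [0,0,0],
  [0,0,0],
  [0,0,0],
], gripper=[0.05,0.05,0.05,0.05,0.05,0.012,0.012,0.012,0.012,0.012,0.012,0.012], twist=[0,0,0,0,0,0,0,0,0,0,0,0], squeeze=25)

```text
t: 27.95
tcp_pos: [649.3, -18.5, 155.3]
tool_rot: [0.697, 0.118, 0.697, -0.118]
force: [-0.7, -0.8, 4.3]
finger_gap: 15.8
```

```bash
python3 st.py
```

```text
27.95 [649.3 -18.5 155.3] gap 15.8 F [-0.73 -0.8   4.35] Ftool [-4.35 -0.99 -0.42] tq [-0.02  0.18  0.04]
r 90.0 ang -0.341 toolz -0.336 Ftan ccw -1.0 Frad -0.42
ring est 1.59 to slack post (tool): [ 0.3 -0.1 -0. ]
```

Call:
drive_tool([
  [0,-0.0045,-0.0001],
  [0,-0.0045,-0.0001],
  [0,-0.0045,-0.0001],
  [0,-0.0045,-0.0001],
  [0,-0.0045,-0.0001],
  [0,-0.0045,-0.0002],
], gripper=[0.012,0.012,0.012,0.012,0.012,0.012], twist=[0.05,0.05,0.05,0.05,0.05,0.05])

```text
t: 28.55
tcp_pos: [636.8, -42.3, 155.3]
tool_rot: [0.672, 0.222, 0.671, -0.222]
force: [-0.6, 1.9, 5.7]
finger_gap: 15.5
```

```bash
python3 st.py
```

```text
28.55 [636.8 -42.3 155.3] gap 15.5 F [-0.6   1.9   5.67] Ftool [-5.67  1.18 -1.6 ] tq [0.18 0.02 0.02]
r 90.2 ang -0.641 toolz -0.638 Ftan ccw 1.17 Frad -1.61
ring est 1.29 to slack post (tool): [ 0.3 26.5 -4.1]
```

Call:
drive_tool([
  [0,-0.0045,-0.0003],
  [0,-0.0045,-0.0001],
  [0,-0.0045,-0.0001],
  [0,-0.0045,-0.0001],
  [0,-0.0045,-0.0001],
  [0,-0.0045,-0.0002],
], gripper=[0.012,0.012,0.012,0.012,0.012,0.012], twist=[0.05,0.05,0.05,0.05,0.05,0.05])

```text
t: 29.15
tcp_pos: [617.7, -61.3, 155.3]
tool_rot: [0.631, 0.32, 0.63, -0.319]
force: [1.3, 0.3, 4.6]
finger_gap: 15.7
```

```bash
python3 st.py
```

```text
29.15 [617.7 -61.3 155.3] gap 15.7 F [1.28 0.27 4.61] Ftool [-4.61  1.2   0.54] tq [-0.   -0.07 -0.02]
r 90.2 ang -0.94 toolz -0.938 Ftan ccw 1.19 Frad 0.53
ring est 0.991 to slack post (tool): [  0.4  50.7 -15.7]
```

Still free at ring ≈ 0.99, so I'll continue.

Call:
drive_tool([
  [0,-0.0045,-0.0001],
  [0,-0.0045,-0.0001],
  [0,-0.0045,-0.0001],
  [0,-0.0045,-0.0001],
  [0,-0.0045,-0.0001],
  [0,-0.0045,-0.0002],
], gripper=[0.012,0.012,0.012,0.012,0.012,0.012], twist=[0.05,0.05,0.05,0.05,0.05,0.05])

```text
t: 29.75
tcp_pos: [593.9, -73.8, 155.3]
tool_rot: [0.576, 0.411, 0.575, -0.41]
force: [0.5, 0.7, 4.5]
finger_gap: 15.6
```

```bash
python3 st.py
```

```text
29.75 [593.9 -73.8 155.3] gap 15.6 F [0.54 0.65 4.49] Ftool [-4.48  0.73 -0.43] tq [-0.06 -0.02  0.01]
r 90.3 ang -1.239 toolz -1.238 Ftan ccw 0.72 Frad -0.44
ring est 0.692 to slack post (tool): [  0.4  70.4 -34.1]
```

Call:
drive_tool([
  [0,-0.0045,-0.0001],
  [0,-0.0045,-0.0001],
  [0,-0.0045,-0.0001],
  [0,-0.0045,-0.0001],
  [0,-0.0045,-0.0001],
  [0,-0.0045,-0.0002],
], gripper=[0.012,0.012,0.012,0.012,0.012,0.012], twist=[0.05,0.05,0.05,0.05,0.05,0.05])

```text
t: 30.35
tcp_pos: [567.5, -78.7, 155.3]
tool_rot: [0.509, 0.492, 0.508, -0.491]
force: [1.0, 0.4, 4.9]
finger_gap: 15.9
```

```bash
python3 st.py
```

```text
30.35 [567.5 -78.7 155.3] gap 15.9 F [1.05 0.41 4.9 ] Ftool [-4.9   1.07 -0.37] tq [ 0.06 -0.02 -0.04]
r 90.3 ang -1.538 toolz -1.538 Ftan ccw 1.06 Frad -0.37
ring est 0.393 to slack post (tool): [  0.4  83.8 -57.3]
```

Call:
drive_tool([
  [0,-0.0045,-0.0001],
  [0,-0.0045,-0.0001],
  [0,-0.0045,-0.0001],
  [0,-0.0045,-0.0001],
  [0,-0.0045,-0.0001],
  [0,-0.0045,-0.0002],
], gripper=[0.012,0.012,0.012,0.012,0.012,0.012], twist=[0.05,0.05,0.05,0.05,0.05,0.05])

```text
t: 30.95
tcp_pos: [540.8, -75.5, 155.3]
tool_rot: [0.429, 0.563, 0.429, -0.562]
force: [1.8, 1.4, 4.8]
finger_gap: 15.8
```

```bash
python3 st.py
```

```text
30.95 [540.8 -75.5 155.3] gap 15.8 F [1.76 1.44 4.82] Ftool [-4.81  1.33 -1.85] tq [ 0.15 -0.01  0.02]
r 90.2 ang -1.837 toolz -1.838 Ftan ccw 1.32 Frad -1.85
ring est 0.094 to slack post (tool): [  0.5  89.6 -83.5]
```

Call:
drive_tool([
  [0,-0.0045,-0.0003],
  [0,-0.0045,-0.0001],
  [0,-0.0045,-0.0001],
  [0,-0.0045,-0.0001],
], gripper=[0.012,0.012,0.012,0.012], twist=[0.05,0.05,0.05,0.05])

```text
t: 31.35
tcp_pos: [524.2, -69.0, 155.3]
tool_rot: [0.371, 0.603, 0.37, -0.602]
force: [2.7, -0.4, 3.8]
finger_gap: 15.7
```

```bash
python3 st.py
```

```text
31.35 [524.2 -69.  155.3] gap 15.7 F [ 2.69 -0.44  3.76] Ftool [-3.76  2.61 -0.82] tq [ 0.02 -0.22  0.06]
r 90.1 ang -2.035 toolz -2.038 Ftan ccw 2.6 Frad -0.8
ring est -0.104 to slack post (tool): [   0.6   89.  -101.4]
```

Clamping begins around ring ≈ -0.05. From here I'll advance more finely.

Call:
drive_tool([
  [0,-0.0045,-0.0002],
  [0,-0.0045,-0.0001],
  [0,-0.0045,-0.0001],
  [0,-0.0045,-0.0001],
], gripper=[0.012,0.012,0.012,0.012], twist=[0.05,0.05,0.05,0.05])

```text
t: 31.75
tcp_pos: [509.2, -59.5, 155.3]
tool_rot: [0.309, 0.637, 0.308, -0.635]
force: [3.5, -1.6, 2.2]
finger_gap: 15.6
```

```bash
python3 st.py
```

```text
31.75 [509.2 -59.5 155.3] gap 15.6 F [ 3.5  -1.58  2.23] Ftool [-2.22  3.73 -0.93] tq [-0.19 -0.32  0.03]
r 90.0 ang -2.232 toolz -2.238 Ftan ccw 3.73 Frad -0.91
ring est -0.301 to slack post (tool): [   0.7   84.8 -118.8]
```

Call:
drive_tool([
  [0,-0.0045,-0.0002],
  [0,-0.0045,-0.0001],
  [0,-0.0045,-0.0001],
  [0,-0.0045,-0.0001],
], gripper=[0.012,0.012,0.012,0.012], twist=[0.05,0.05,0.05,0.05])

```text
t: 32.15
tcp_pos: [496.4, -47.2, 155.4]
tool_rot: [0.245, 0.665, 0.243, -0.663]
force: [4.4, -4.0, 2.6]
finger_gap: 15.7
```

```bash
python3 st.py
```

```text
32.15 [496.4 -47.2 155.4] gap 15.7 F [ 4.39 -4.03  2.61] Ftool [-2.6   5.92 -0.75] tq [-0.65 -0.42  0.05]
r 89.9 ang -2.429 toolz -2.438 Ftan ccw 5.92 Frad -0.69
ring est -0.498 to slack post (tool): [   0.8   77.1 -135. ]
```

Call:
drive_tool([
  [0,-0.0045,-0.0001],
  [0,-0.0045,-0.0001],
  [0,-0.0045,-0.0001],
], gripper=[0.012,0.012,0.012], twist=[0.05,0.05,0.05])

```text
t: 32.45
tcp_pos: [488.6, -36.5, 155.4]
tool_rot: [0.194, 0.681, 0.193, -0.679]
force: [5.1, -5.9, 1.8]
finger_gap: 15.9
```

```bash
python3 st.py
```

```text
32.45 [488.6 -36.5 155.4] gap 15.9 F [ 5.05 -5.89  1.78] Ftool [-1.76  7.67 -1.2 ] tq [-0.93 -0.43  0.05]
r 89.9 ang -2.577 toolz -2.588 Ftan ccw 7.68 Frad -1.12
ring est -0.646 to slack post (tool): [   0.9   69.4 -146.1]
```

Call:
drive_tool([
  [0,-0.0045,-0.0001],
  [0,-0.0045,-0.0001],
], gripper=[0.012,0.012], twist=[0.05,0.05])

```text
t: 32.65
tcp_pos: [484.3, -28.7, 155.4]
tool_rot: [0.16, 0.69, 0.158, -0.688]
force: [5.1, -7.5, 1.9]
finger_gap: 15.6
```

```bash
python3 st.py
```

```text
32.65 [484.3 -28.7 155.4] gap 15.6 F [ 5.12 -7.49  1.87] Ftool [-1.84  8.99 -1.32] tq [-1.2  -0.35  0.16]
r 89.8 ang -2.676 toolz -2.687 Ftan ccw 8.99 Frad -1.21
ring est -0.745 to slack post (tool): [   1.    63.3 -152.7]
```

Call:
drive_tool([
  [0,-0.0036,-0.0001],
  [0,-0.0036,-0.0001],
], gripper=[0.012,0.012], twist=[0.04,0.04])

```text
t: 32.85
tcp_pos: [481.4, -22.2, 155.4]
tool_rot: [0.133, 0.696, 0.131, -0.694]
force: [4.2, -8.5, 2.9]
finger_gap: 15.3
```

```bash
python3 st.py
```

```text
32.85 [481.4 -22.2 155.4] gap 15.3 F [ 4.21 -8.47  2.88] Ftool [-2.85  9.43 -0.83] tq [-1.4  -0.23  0.15]
r 89.7 ang -2.755 toolz -2.767 Ftan ccw 9.43 Frad -0.71
ring est -0.824 to slack post (tool): [   1.    58.1 -157.6]
```

Call:
drive_tool([
  [0,0,0],
  [0,0,0],
], gripper=[0.012,0.012], twist=[0,0])

```text
t: 33.05
tcp_pos: [481.1, -21.5, 155.4]
tool_rot: [0.132, 0.695, 0.132, -0.694]
force: [2.5, 0.0, 6.2]
finger_gap: 15.9
```

```bash
python3 st.py
```

```text
33.05 [481.1 -21.5 155.4] gap 15.9 F [2.51 0.03 6.18] Ftool [-6.17  0.9  -2.36] tq [-0.03 -0.1  -0.03]
r 89.7 ang -2.763 toolz -2.766 Ftan ccw 0.9 Frad -2.34
ring est -0.832 to slack post (tool): [   0.8   59.  -157.5]
```

The push has faded, so the ring is holding itself. I'll open and rise away.

Call:
drive_tool([
  [0,0,0],
  [0,0,0],
  [0,0,0],
  [-0.03,0,0],
  [-0.03,0,0],
  [-0.03,0,0],
  [-0.03,0,0],
  [0,0,0],
  [0,0,0],
], gripper=[0.05,0.05,0.05,0.05,0.05,0.05,0.05,0.05,0.05], twist=[0,0,0,0,0,0,0,0,0])

```text
t: 33.95
tcp_pos: [480.1, -21.4, 274.7]
tool_rot: [0.132, 0.695, 0.132, -0.695]
force: [-0.3, -0.4, -0.7]
finger_gap: 49.7
```

```bash
python3 st.py;  python3 - <<'E'
from h import *
from workcell import readout,camera
s=readout.observe();print(s["joint_positions"].round(2))
c=camera("wrist");a=c["color"][:,:,::-1];cv2.imwrite("pics/w11.png",a)
E
```

```text
33.95 [480.1 -21.4 274.7] gap 49.7 F [-0.29 -0.4  -0.65] Ftool [0.65 0.26 0.42] tq [-0.02  0.14 -0.02]
r 90.6 ang -2.769 toolz -2.766 Ftan ccw 0.26 Frad 0.42
ring est -0.838 to slack post (tool): [ 119.8   59.5 -158.3]
[-0.14  0.26  1.86  0.    1.03  1.05]
```

View pics/w11.png

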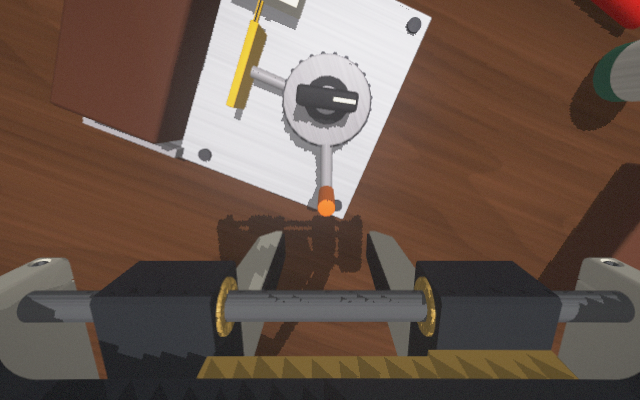

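Call:
drive_tool([
  [0,0,0],
  [0,0,0],
  [0,0,0],
  [0,0,0],
  [0,0,0],
  [0,0,0],
  [0,0,0],
  [0,0,0],
  [0,0,0],
  [0,0,0],
  [0,0,0],
  [0,0,0],
], gripper=[0.05,0.05,0.05,0.05,0.05,0.05,0.05,0.05,0.05,0.05,0.05,0.05], twist=[-0.145,-0.145,-0.145,-0.145,-0.145,-0.145,-0.145,-0.145,-0.145,-0.145,-0.145,-0.145])

```text
t: 35.2
tcp_pos: [479.8, -21.4, 273.3]
tool_rot: [0.616, 0.345, 0.618, -0.345]
force: [-0.0, 0.5, -1.2]
finger_gap: 50.1
```

Call:
drive_tool([
  [0,0,0],
  [0,0,0],
  [0,0,0],
  [0,0,0],
  [0,0,0],
  [0,0,0],
  [0,0,0],
  [0,0,0],
], gripper=[0.05,0.05,0.05,0.05,0.05,0.05,0.05,0.05], twist=[-0.145,-0.145,-0.145,-0.145,-0.145,-0.145,-0.145,0])

```text
t: 36.0
tcp_pos: [479.8, -21.4, 273.4]
tool_rot: [0.706, 0.003, 0.708, -0.003]
force: [0.2, -0.3, -1.2]
finger_gap: 49.7
```

Call:
drive_tool([
  [0,0.02,0.036],
  [0,0.02,0.036],
  [0,0.02,0.036],
  [0,0.02,0.036],
  [0,0.02,0.036],
  [0,0.02,0.036],
  [0,0,0],
  [0.036,0,0],
  [0.036,0,0],
  [0.036,0,0],
  [0,0,0],
  [0,0,0],
], gripper=[0.05,0.05,0.05,0.05,0.05,0.05,0.05,0.05,0.05,0.05,0.05,0.05], twist=[0,0,0,0,0,0,0,0,0,0,0,0])

```text
t: 37.2
tcp_pos: [697.3, 96.0, 166.9]
tool_rot: [0.707, 0.005, 0.707, -0.005]
force: [0.2, -0.5, 1.0]
finger_gap: 50.0
```

```bash
python3 st.py
python3 - <<'E'
from h import *
from workcell import readout,camera
c=camera("wrist");a=c["color"][:,:,::-1];cv2.imwrite("pics/w12.png",a)
cv2.imwrite("pics/w12b.png",cv2.resize(a[80:172,270:395],None,fx=6.4,fy=6.4,interpolation=cv2.INTER_CUBIC))
c=camera("top");a=c["color"][:,:,::-1];cv2.imwrite("pics/top12.png",a)
E
```

```text
37.2 [697.3  96.  166.9] gap 50.0 F [ 0.25 -0.52  1.04] Ftool [-1.04 -0.52  0.25] tq [0.02 0.03 0.03]
r 157.3 ang 0.566 toolz -0.013 Ftan ccw -0.57 Frad -0.07
ring est 2.497 to slack post (tool): [  12.  -115.2  -46.5]
```

View pics/w12b.png

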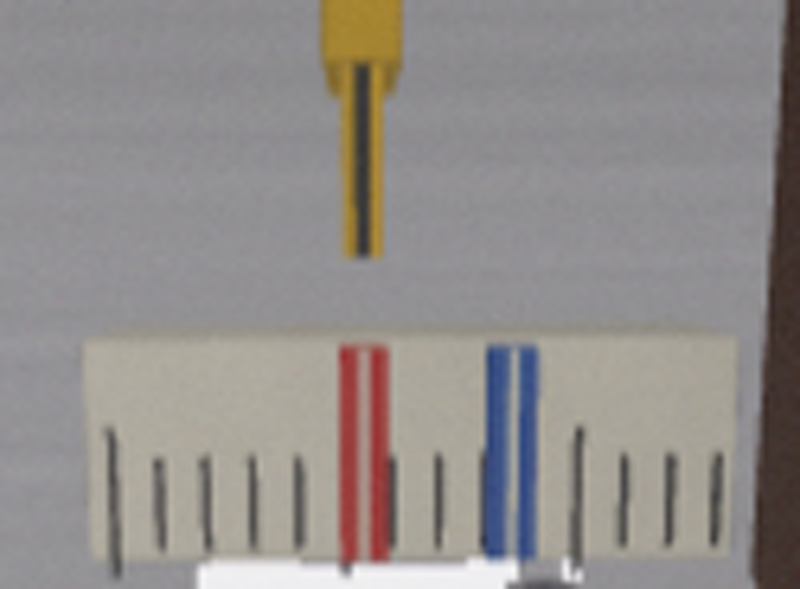

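View pics/top12.png

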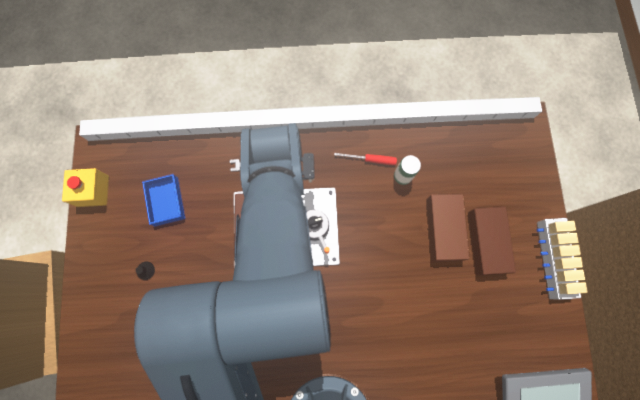

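The pointer is on the red line (363 vs 364 in the zoom, about 0.1 mm) and the bystanders haven't moved. I'll rise clear and hand in.

Call:
drive_tool([
  [-0.03,0,0],
  [-0.03,0,0],
  [-0.03,0,0],
  [0,0,0],
  [0,0,0],
  [0,0,0],
], gripper=[0.05,0.05,0.05,0.05,0.05,0.05], twist=[0,0,0,0,0,0])

```text
t: 37.9
tcp_pos: [697.3, 96.2, 256.5]
tool_rot: [0.707, 0.004, 0.707, -0.004]
force: [-0.4, 0.5, -0.9]
finger_gap: 49.8
```

```bash
python3 -c "
from workcell import job,readout
print(readout.observe()['tcp_pos'],readout.observe()['t']);print(job.job_done())"
```

```text
[697.26174367  96.19255289 256.49809729] 37.9
the job is handed in; nothing more can be done
None
```

The pointer stands at the red mark, the lock ring is retightened, and I handed the job in at about 37.9 s with the gripper open and clear of the fixture.

- **Slackening:** I turned the ring counter-clockwise to its end stop, about 1.59 rad by my circle fit. It reached the stop with about 15.6 N at the handle, which is under 20 N but more than it needed.
- **Adjusting:** I turned the knob clockwise by about 1.3 rad. My first knob grip closed on the collar under the bar, because the fingertips were about 3 mm too low, so I opened, rose and regripped. After the first turn a close view showed about 0.4 mm of overshoot, which I corrected.
- **Retightening:** The ring began to clamp at about -0.05 rad, and I tightened it steadily to about -0.83 rad. The last push felt while it moved was 9.4 N. The push faded once the ring stopped, and the post stayed where I left it when I let go.

**Last checks:** After tightening, a straight-down view put the pointer within about 0.1 mm of the red line. The oblique views had disagreed with the straight-down view by up to about 0.5 mm, so I trusted the closer one. The top view showed no bystander displaced, though the arm hid the paver in the nest and part of the wrench.

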